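Third gap gauge in, then counter-hold the clamp bolt

TASK

Take the gap gauge from the white block and push its blade down into the ring gap of the loudspeaker magnet until its brass shoulder sits flat on the steel, at the free place that makes an even third with the two gauges already there, and let go of it. Then reach down into the narrow space behind the clamp ring's ears, grip the hexagon bolt head that is being dragged round by the slow nut driver, and hold it from turning until the nut has pulled up tight; finish while still holding the head still, with all three gauges in place and nothing else on the bench disturbed.

Things in the scene. Friction and masses are not known exactly. Their poses are not given: they have to be found in the camera images.
- gauge: the gap gauge to insert, 45 g, at the start upright in the block's middle slot. Origin: centre of its shoulder's underside. Below it a flat brass blade 2 mm thick (x), 10 mm wide (y), 18 mm long (last 3.5 mm: 1 by 8 mm); above it a brass shoulder 14 (x) by 22 (y) by 5 mm, then a black handle 12 (x) by 18 mm (y), top at z 36 mm. Grip it across the 18 mm. A half turn about z changes nothing
- gauge_block: white plastic block, fixed, 110 (x) by 44 (y) by 30 mm tall; three through slots 34 mm apart along x, each 4.5 (x) by 13 mm (y). Origin: centre of its underside. The gauge's shoulder rests on its top, gauge axes parallel to the block's
- jig: assembly jig, fixed: aluminium plate 10 mm thick, x -133 to 97, y -150 to 120 mm about its origin (on the bench, under the clamp ring's centre). Split clamp ring 134 mm across, top at z 34 mm. Three grey basket rests: plates 10 mm thick (x), 60 mm wide (y), top at z 60 mm, each with an 18 mm high foot on its +x side, centred at x 61 y -108, x 61 y 82 and x -117 y 10 mm
- ears (a point): on the jig, axes as the jig's, at jig x 0, y -108, z 38 mm: middle of the ring's two upright clamp ears, on the bolt's axis (along x). The ears are 8 mm plates square to x with an 8 mm slit between (x -12 to 12 mm from here), y -20 to 44 mm, top 20 mm above here (6 mm where y is above 24 mm). Nut and nut driver (46 mm across) lie on the axis at x -197 to -12 mm
- behind_ears (a point): on the jig, axes as the jig's: middle of the narrow space behind the ears, at jig x 34, y -108, z 38 mm, level with the bolt's axis. Along x it is 44 mm wide, from the far ear's face (x -22 mm from here) to a basket rest (x +22 mm, 60 mm wide, top 22 mm above here); open above and to both sides, 28 mm down to the jig's plate. The clamp ring is 40 mm off at +y
- motor: round loudspeaker magnet assembly 120 mm across, fixed in the clamp ring, in varied yaw. Origin: centre of its underside, 10 mm above the bench. Flat top at z 28 mm: steel pole 50 mm across, round it the ring gap from radius 25 to 29.5 mm, then the steel top plate (7 mm thick, to radius 55.5 mm). The gap is 22 mm deep in all, wider below the top plate
- gap_spot (a point): the free place for the gauge: middle of the gap's width at the level of the motor's top, at motor x -27.25, y 0 mm; axes as the motor's. The blade's thickness (gauge x) must lie radially, along motor x, its width along motor y
- seated_a: a gauge like the other, already seated in the gap at +60 degrees from the motor's x axis; its handle stands 36 mm above the motor's top; origin as the gauge's
- seated_b: the same at -60 degrees
- bolt_head: hexagon bolt head, steel, 22 mm across flats, 10 mm thick; origin: its centre, 20 mm from ears; x axis along the bolt (jig x), two flats facing its +-y. It lies 3 to 13 mm behind the far ear's face on a washer 38 mm across. It turns with the nut at about 0.35 rad/s, torque 0.12 N m. Jaws closing along jig y bring flats round against them; 40 N or more holds it
- tightening (a joint): how far the nut has run up on the bolt, rad: 0 loose, 0.9 hard tight. It grows (about 0.2 rad/s, so some 5 s in all) only while the bolt head is held from turning; a head let go turns on with the nut
- glue_bottle: bystander: amber glue bottle, 48 mm across, 122 mm tall; origin at the centre of its underside
- coil_former: bystander: brass voice-coil former with a foot flange 80 mm across, 45 mm tall; origin at the centre of its underside
- puck: bystander: white plastic puck 68 mm across with an upright brass pin, 85 mm tall; origin at the centre of its underside
- ferrite_ring: bystander: spare black ferrite ring 90 mm across, 14 mm thick, lying flat; origin at the centre of its underside
- screwdriver: bystander: screwdriver 200 mm long, lying; origin at the centre of its underside
- adhesive_tin: bystander: tin 70 mm across, 75 mm tall; origin at the centre of its underside

How it is judged:
By the outcome, as a careful person would: the job done as asked, in the order asked, and still so for the second after the job is handed in, while the arm keeps its last pose, push and grip.
It also fails if it takes over 58 s, if anything falls off the work surface, if the arm or the gripper's body presses on something with over 40 N, if the wrist force passes 120 N, or if a joint passes its speed limit or range.

ROBOT

A 6-joint arm with a two-finger parallel gripper is mounted at the origin on the work surface. World frame = base frame: x ahead of the robot, y to its left, z up, the work surface at z = 0. Lengths are in m, angles in rad, forces in N, time in s.
With the tool pointing down it reaches from about 0.35 to 0.85 m from the base axis. Payload 8.1 kg.
Tool frame: the origin (TCP) lies on the centre line of the jaws, within the pads' length; the fingertips stand 19 mm ahead of it and the grasp point (between the pads) is the TCP; z points along the fingers, y is the direction in which the jaws open and shut (so a half turn about z gives the same grasp; the last joint's range is limited). The gripper opens to 93 mm and grips with 3 to 60 N. Pads are 15 mm wide; open, the fingers measure 128 mm over their backs; the gripper's body (75 mm by 188 mm) begins 65 mm behind the grasp point.
Start: joints at [1.159, 0.13, 1.488, -0, 1.523, -0.085], TCP at [0.193, 0.568, 0.208] pointing down, gripper open.
Joint ranges: [-2.96, 2.96], [-0.89, 2.26], [0.02, 2.5], [-1.34, 4.48], [0, 2.73], [-2.66, 2.66]. Speed limits (rad/s): [2.39, 2.39, 2.79, 3.14, 3.14, 3.14].

INTERFACE

Orientations are given as a unit quaternion [w, x, y, z].
In Python, from cell import env gives the robot as it stands. The module is installed in compiled form; this text tells all that it offers.
- The arm moves only by the tool play_rows, never from a script. Its argument "rows" is a list of rows, each an object with "twist": the turn, a rotation vector about the tool's x, y, z in degrees, a list of three; "travel": the shift along the tool's x, y, z in mm, a list of three; "hand": the closure in counts, from 0 (fully open) to 255 (shut). A call has 1 to 12 rows; each row shifts and turns the commanded pose from where the row before left it, along the tool's axes as they then stand; what a row does not reach is not made up. A row lasts 1/12 s, in which the tool goes at most 41.7 mm and 7.16 degrees, less where a joint would pass 70% of its speed; a pose out of reach is approached as far as the arm can. A call with a gripper value outside its range is refused whole. The fingers move at their own pace and stop on an object; "force" is the grip in N (left out, the last holds). Time passes only in rows, so rows that do not move let the fingers close. It gives the time, the measured TCP pose, the force and the opening at its end, in the units of the state.
- env.state(): the state, without advancing time (a new reading comes with each control period).
- env.capture(name): name is "scene" or "top" or "wrist"; returns the picture (420x560x3 uint8, blue, green, red); there is no depth.
- env.camera_model(name): a dict with "mtx" (3x3 intrinsics, pixels), "camera_from_world" (4x4, takes a point from world to camera coordinates). Camera axes: x right, y down, z forward; pixel columns grow to the right and rows downward; lengths in m; the calibration is good to about 2 mm. A picture is of the moment at which its call begins: read the wrist's pose just before it. camera_model takes no time and is no camera call; for the wrist camera it gives the pose at the moment of the call.
- env.hand_in(): hands the job in, once; it reports no verdict.
The state is a dict: "time": time; "joint_positions": joint angles; "qvel": joint speeds; "joint_torque": joint torques, N m; "position": TCP position; "orientation": TCP orientation; "wrist_force": force on the tool from outside, world axes, zero at the start; "wrist_torque": the same for the moment, N m; "width": finger opening in m.
Only numpy, scipy, OpenCV 4.12 (cv2) and the standard library are available. Lean on these libraries where they do the work, as an engineer would, in place of code of your own. Each camera call takes 0.05 s, during which the arm holds its last target.

## Working session

There is one attempt and no reset: what is moved stays moved. The work goes in short steps, Python scripts to look and compute and a tool call to move; the robot and the scene stay as the last step left them, time stands still between calls to the robot, and variables do not carry over. Pictures are saved under pics/ and viewed, and the job is handed in when it is done.

Besides the shell and the picture viewer there is one more tool, called after "Emit:" by a JSON object that holds its "api" and its "payload". play_rows: Moves the arm, as the interface text tells. Its arguments: {"type":"object","properties":{"rows":{"type":"array"},"force":{"type":"number"}},"required":["rows"]}

```bash
mkdir -p pics; ls; cat > h.py <<'E'
from cell import env
import numpy as np, cv2
E
python3 - <<'E'
from h import *
for n in ["scene","top","wrist"]:
    cv2.imwrite(f"pics/{n}0.png",env.capture(n)); m=env.camera_model(n)
    np.savez(f"cam_{n}0.npz",**m); print(n,np.round(m["mtx"],1).tolist(),np.round(m["camera_from_world"],4).tolist())
print(env.state())
E
```

```text
pics
scene [[380.7, 0.0, 275.5], [0.0, 380.7, 206.4], [0.0, 0.0, 1.0]] [[0.0782, 0.9969, -0.0002, -0.1179], [0.5597, -0.0441, -0.8275, -0.2017], [-0.825, 0.0646, -0.5614, 1.4171], [0.0, 0.0, 0.0, 1.0]]
top [[465.1, 0.0, 274.1], [0.0, 465.1, 218.5], [0.0, 0.0, 1.0]] [[-0.0135, -0.9997, 0.0181, 0.067], [-0.9898, 0.0108, -0.1421, 0.5022], [0.1419, -0.0198, -0.9897, 1.2441], [0.0, 0.0, 0.0, 1.0]]
wrist [[308.7, 0.0, 279.3], [0.0, 308.7, 213.6], [0.0, 0.0, 1.0]] [[0.3214, 0.9469, -0.0013, -0.6009], [0.9152, -0.3103, 0.257, -0.0305], [0.243, -0.0839, -0.9664, 0.3907], [0.0, 0.0, 0.0, 1.0]]
{'time': 0.15, 'joint_positions': array([ 1.15861068e+00,  1.31003821e-01,  1.48902191e+00,  6.26637313e-06,
        1.52300252e+00, -8.54335552e-02]), 'qvel': array([-0.00032993, -0.0006205 , -0.0032733 ,  0.00046232, -0.00250921,
        0.00062519]), 'joint_torque': array([ 1.27467159e-03, -5.60472322e+01, -4.92338169e+01,  7.69260200e-02,
        3.04689165e-02, -1.47556830e-04]), 'position': array([0.19239442, 0.56783827, 0.20692276]), 'orientation': array([-1.79792175e-04,  1.62650322e-01,  9.86683514e-01, -6.94927623e-04]), 'wrist_force': array([-0.27404841, -0.91835911,  0.88896844]), 'wrist_torque': array([ 0.019793  , -0.03060328, -0.01316226]), 'width': 0.09272102829386991}
```

View pics/scene0.png

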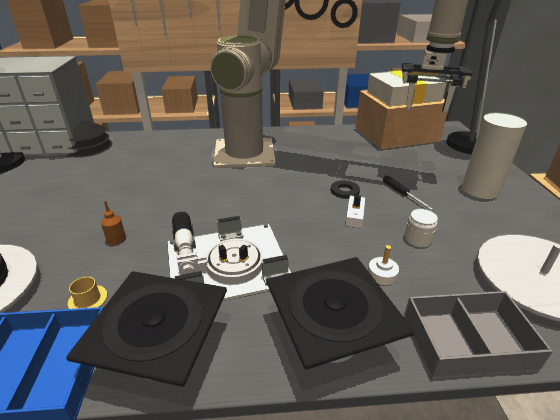

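View pics/top0.png

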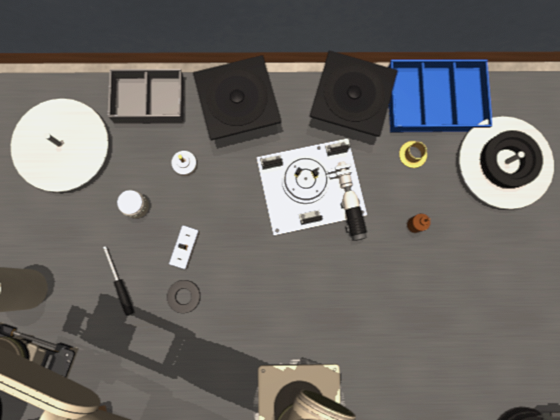

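View pics/wrist0.png

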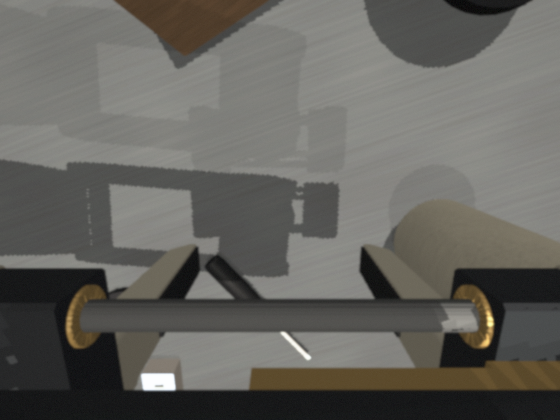

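The overview shows the block with the gauge near top-view (184,247). The jig is at (312,187) with the motor at (305,180), and the driver runs from (357,235) to the ears at about (343,172). Next I'll zoom in and measure.

```bash
python3 - <<'E'
import cv2,numpy as np
t=cv2.imread("pics/top0.png")
a=cv2.resize(t[130:250,250:380],None,fx=6,fy=5*1.0,interpolation=cv2.INTER_CUBIC)
a=cv2.resize(t[132:242,250:380],None,fx=5,fy=5,interpolation=cv2.INTER_CUBIC); cv2.imwrite("pics/z1.png",a)
b=cv2.resize(t[215:280,155:215],None,fx=9,fy=9,interpolation=cv2.INTER_CUBIC); cv2.imwrite("pics/z2.png",b)
s=cv2.imread("pics/scene0.png")
cv2.imwrite("pics/z3.png",cv2.resize(s[200:300,160:300],None,fx=5,fy=5,interpolation=cv2.INTER_CUBIC))
E
```

```text
(no output)
```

View pics/z1.png

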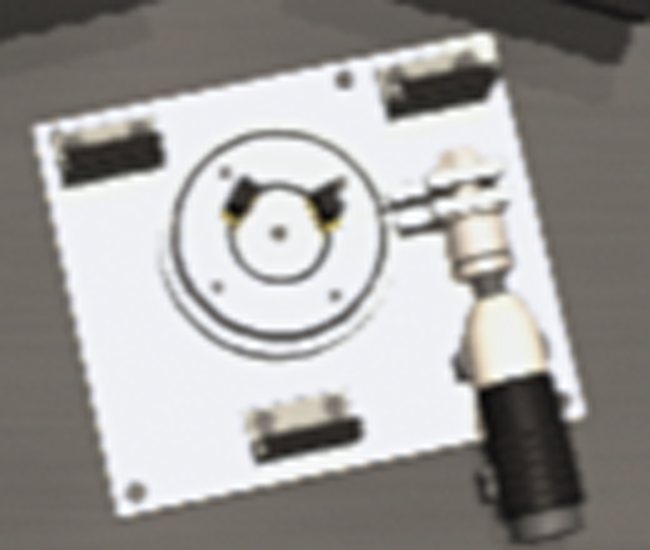

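View pics/z2.png

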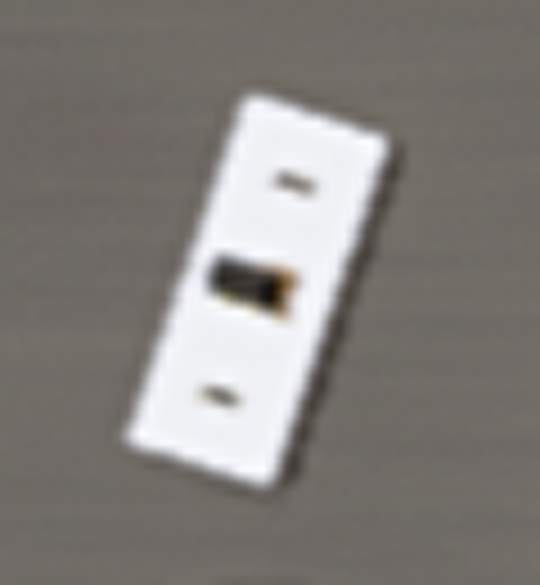

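View pics/z3.png

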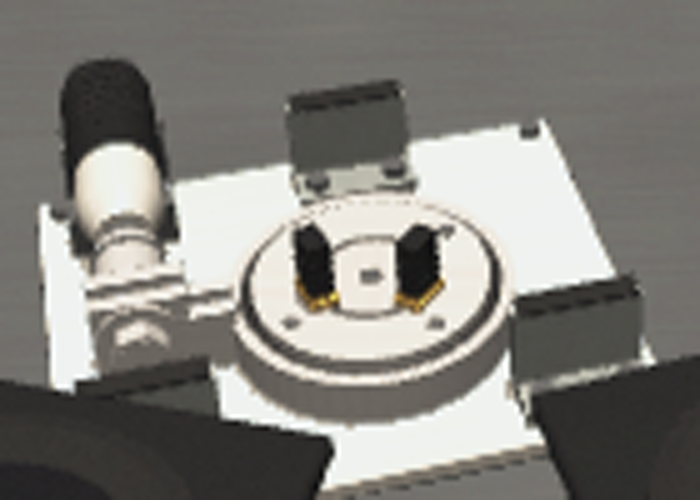

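```bash
cat >> h.py <<'E'
def ray(px,m,z):
    K=np.asarray(m["mtx"]);T=np.asarray(m["camera_from_world"]);R=T[:3,:3];c=-R.T@T[:3,3]
    px=np.atleast_2d(np.asarray(px,float))
    d=(R.T@np.linalg.inv(K)@np.c_[px,np.ones(len(px))].T).T
    return c+d*((z-c[2])/d[:,2])[:,None]
def proj(P,m):
    P=np.atleast_2d(P);T=np.asarray(m["camera_from_world"]);q=(T[:3,:3]@P.T).T+T[:3,3];q=(np.asarray(m["mtx"])@q.T).T
    return q[:,:2]/q[:,2:]
def axrot(a): return np.array([[np.cos(a),-np.sin(a)],[np.sin(a),np.cos(a)]])
E
python3 - <<'E'
from h import *
m=np.load("cam_top0.npz");t=cv2.imread("pics/top0.png")
U=4
g=cv2.cvtColor(t,cv2.COLOR_BGR2GRAY)
def rect(x0,x1,y0,y1,th,z):
    a=cv2.resize(g[y0:y1,x0:x1],None,fx=U,fy=U,interpolation=cv2.INTER_CUBIC)
    k=(a>th).astype(np.uint8); cs,_=cv2.findContours(k,cv2.RETR_EXTERNAL,cv2.CHAIN_APPROX_NONE)
    c=max(cs,key=cv2.contourArea)[:,0,:]; c=cv2.convexHull(c)[:,0,:]
    px=(c+.5)/U-.5+[x0,y0]
    w=ray(px,m,z)[:,:2]; r=cv2.minAreaRect((w*1000).astype(np.float32)); return r,cv2.boxPoints(r)
print("block",rect(155,215,215,280,170,.03))
print("jig",rect(250,380,132,242,165,.01))
E
```

```text
block (((428.9102783203125, 310.1575927734375), (46.51596450805664, 112.11947631835938), 71.66930389404297), array([[368.3805 , 305.71063],
       [474.81073, 270.4489 ],
       [489.44006, 314.60455],
       [383.00983, 349.86627]], dtype=float32))
jig (((599.8548583984375, -45.7786865234375), (231.5724334716797, 272.1636962890625), 11.54006290435791), array([[ 459.18567 ,   64.388885],
       [ 513.6328  , -202.27304 ],
       [ 740.52405 , -155.94626 ],
       [ 686.0769  ,  110.71567 ]], dtype=float32))
```

```bash
python3 - <<'E'
from h import *
from scipy.spatial.transform import Rotation as Ro
m=env.camera_model("wrist");s=env.state();T=m["camera_from_world"];R=T[:3,:3]
q=s["orientation"];W=Ro.from_quat(q[[1,2,3,0]]).as_matrix()
print(W.round(3)); c=-R.T@T[:3,3]
print("cam in tool mm",(W.T@(c-s["position"])*1000).round(1)); print("cam axes in tool",(W.T@R.T).round(3))
print("tcp px",proj(s["position"],m),"tip",proj(s["position"]+W[:,2]*.019,m))
# motor: gap ring/pole via top
mt=np.load("cam_top0.npz")
o=np.array([.6145,-.0275]);Rj=axrot(np.radians(11.54))
for n,p,z in [("motor",(0,0),.038),("ears",(0,-.108),.038),("bolt",(.02,-.108),.038),("rest",(.061,-.108),.06)]:
    w=np.r_[o+Rj@p,z];print(n,w.round(4),proj(w,mt),proj(w,np.load("cam_scene0.npz")))
E
```

```text
[[-0.947  0.321 -0.001]
 [ 0.321  0.947 -0.001]
 [ 0.    -0.001 -1.   ]]
cam in tool mm [  70.6    1.7 -177.7]
cam axes in tool [[-0.001 -0.966 -0.257]
 [ 1.    -0.001 -0.   ]
 [-0.    -0.257  0.966]]
tcp px [[276.56022282 250.19409338]] tip [[276.79782307 239.72430182]]
motor [ 0.6145 -0.0275  0.038 ] [[305.3339635  178.34127376]] [[233.78325698 254.42972502]]
ears [ 0.6361 -0.1333  0.038 ] [[342.97118334 170.43864517]] [[186.76592017 263.19989666]]
bolt [ 0.6557 -0.1293  0.038 ] [[341.30529485 163.62579064]] [[187.58064851 269.12116451]]
rest [ 0.6959 -0.1211  0.06  ] [[339.13606133 147.45263008]] [[188.02031339 274.50143524]]
```

Emit:
{"api": "play_rows", "payload": {"rows": [{"twist":[0,0,0],"travel":[-28,-15,4],"hand":0},{"twist":[0,0,0],"travel":[-28,-15,4],"hand":0},{"twist":[0,0,0],"travel":[-28,-15,4],"hand":0},{"twist":[0,0,0],"travel":[-28,-15,4],"hand":0},{"twist":[0,0,0],"travel":[-28,-15,4],"hand":0},{"twist":[0,0,0],"travel":[-28,-15,4],"hand":0},{"twist":[0,0,0],"travel":[-28,-15,4],"hand":0},{"twist":[0,0,0],"travel":[-28,-15,4],"hand":0},{"twist":[0,0,0],"travel":[-28,-15,4],"hand":0},{"twist":[0,0,0],"travel":[-28,-15,4],"hand":0},{"twist":[0,0,0],"travel":[-27,-18,7],"hand":0},{"twist":[0,0,0],"travel":[0,0,0],"hand":0}]}}

```text
time: 1.15
position: [0.4316, 0.3061, 0.1591]
orientation: [-0.0, 0.165, 0.986, -0.002]
wrist_force: [0.1, -0.3, 0.2]
width: 0.0928
```

```bash
cat >> h.py <<'E'
from scipy.spatial.transform import Rotation as Ro
def W(s): return Ro.from_quat(s["orientation"][[1,2,3,0]]).as_matrix()
def go(s,target,ydir=None):
    Wt=W(s);d=Wt.T@(np.asarray(target)-s["position"])*1000
    print("pos",(s["position"]*1000).round(1),"W",Wt.round(4).tolist(),"tool delta",d.round(1))
    if ydir is not None:
        y=np.array([ydir[0],ydir[1],0]);y/=np.linalg.norm(y)
        if y@Wt[:,1]<0:y=-y
        z=np.array([0,0,-1.]);V=np.c_[np.cross(y,z),y,z]
        print("twist deg",np.degrees(Ro.from_matrix(Wt.T@V).as_rotvec()).round(2))
def snap(n,f):
    m=env.camera_model(n);im=env.capture(n);cv2.imwrite(f"pics/{f}.png",im);np.savez(f"cam_{f}.npz",**m);return im,m
E
python3 - <<'E'
from h import *
s=env.state();im,m=snap("wrist","w1")
a=np.radians(-18.33)
go(s,[.4289,.3102,.057],[-np.sin(a),np.cos(a)]);print(s["time"],s["joint_positions"].round(3))
print(proj([.4289,.3102,.066],m),proj([.4289,.3102,.03],m))
E
```

```text
pos [431.6 306.1 159.1] W [[-0.9458, 0.3247, -0.0007], [0.3247, 0.9458, -0.0029], [-0.0003, -0.003, -1.0]] tool delta [  4.    3.3 102.1]
twist deg [-0.17  0.02 -0.62]
1.15 [ 0.521 -0.031  1.744 -0.002  1.43  -0.718]
[[281.0850449  207.78665812]] [[280.990152  199.3066415]]
```

View pics/w1.png

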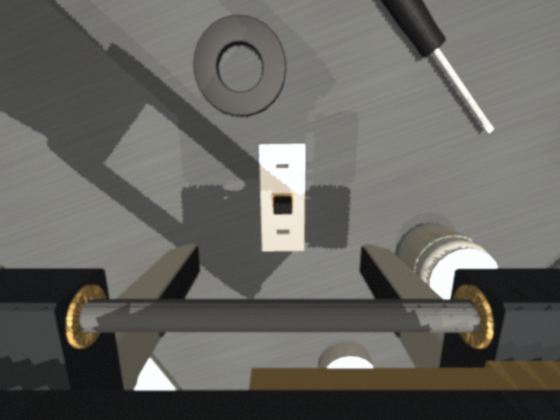

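The block is upright in the wrist view. The handle is at (283,204) and the empty slots are at (283,166) and (283,232). I'll refine from these.

```bash
python3 - <<'E'
from h import *
im=cv2.imread("pics/w1.png");m=np.load("cam_w1.npz");g=cv2.cvtColor(im,cv2.COLOR_BGR2GRAY)
U=4;x0,x1,y0,y1=250,316,135,262
a=cv2.resize(g[y0:y1,x0:x1],None,fx=U,fy=U,interpolation=cv2.INTER_CUBIC)
for nm,lo,hi in [("d",0,60),("slot",0,140)]:
    k=((a>=lo)&(a<hi)).astype(np.uint8)
    n,l,st,ce=cv2.connectedComponentsWithStats(k)
    for i in range(1,n):
        if 60<st[i,4]<20000: 
            p=(ce[i]+.5)/U-.5+[x0,y0];print(nm,(st[i,:4]/U).round(1),st[i,4],p.round(1),(ray(p,m,.03)*1000).round(1),(ray(p,m,.066)*1000).round(1))
E
```

```text
d [24.  61.5 17.2 16.8] 4373 [282.2 204.3] [[434.2 309.7  30. ]] [[426.1 312.2  66. ]]
slot [27.2 29.8 10.5  2.5] 313 [282.3 165.6] [[397.1 322.4  30. ]] [[393.4 323.5  66. ]]
slot [22.8 59.  19.8 20.5] 6035 [282.2 203.9] [[433.8 309.8  30. ]] [[425.8 312.3  66. ]]
slot [27.5 95.2 11.   3. ] 477 [282.6 231.3] [[461.8 300.7  30. ]] [[450.5 304.3  66. ]]
```

Emit:
{"api": "play_rows", "payload": {"rows": [{"twist":[0,0,-0.6],"travel":[3.8,4.1,10],"hand":0},{"twist":[-0.15,0,0],"travel":[0,0,25],"hand":0},{"twist":[0,0,0],"travel":[0,0,25],"hand":80},{"twist":[0,0,0],"travel":[0,0,22],"hand":120},{"twist":[0,0,0],"travel":[0,0,14],"hand":130},{"twist":[0,0,0],"travel":[0,0,5],"hand":140},{"twist":[0,0,0],"travel":[0,0,0],"hand":140}], "force": 20}}

```text
time: 1.78
position: [0.425, 0.3164, 0.0578]
orientation: [-0.001, 0.156, 0.988, 0.0]
wrist_force: [-0.1, 0.5, 0.3]
width: 0.0643
```

```bash
python3 - <<'E'
from h import *
s=env.state();im,m=snap("wrist","w2")
a=np.radians(-18.4)
go(s,[.4293,.3112,.058],[-np.sin(a),np.cos(a)]);print(s["time"],s["width"],s["wrist_force"])
E
```

```text
pos [425.  316.4  57.8] W [[-0.951, 0.3091, -0.0022], [0.3091, 0.951, 0.0011], [0.0024, 0.0003, -1.0]] tool delta [-5.7 -3.6 -0.2]
twist deg [ 0.02 -0.14  0.4 ]
1.7833 0.06427869935397296 [-0.1159559   0.49915568  0.34901662]
```

View pics/w2.png

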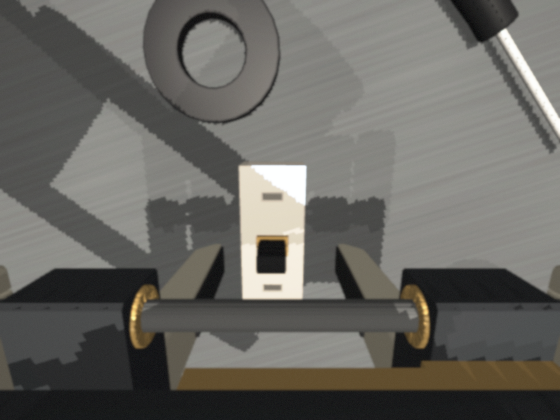

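```bash
python3 - <<'E'
from h import *
s=env.state();print((s["position"]*1000).round(1),np.abs(s["qvel"]).max())
im=cv2.imread("pics/w2.png");m=np.load("cam_w2.npz");g=cv2.cvtColor(im,cv2.COLOR_BGR2GRAY)
U=4;x0,x1,y0,y1=245,302,170,296
a=cv2.resize(g[y0:y1,x0:x1],None,fx=U,fy=U,interpolation=cv2.INTER_CUBIC)
for nm,lo,hi in [("d",0,50),("slot",0,150)]:
    k=((a>=lo)&(a<hi)).astype(np.uint8)
    n,l,st,ce=cv2.connectedComponentsWithStats(k)
    for i in range(1,n):
        if 60<st[i,4]<30000: 
            p=(ce[i]+.5)/U-.5+[x0,y0];print(nm,(st[i,:4]/U).round(1),st[i,4],p.round(1),(ray(p,m,.03)*1000).round(1),(ray(p,m,.066)*1000).round(1))
E
```

```text
[426.1 316.7  59.3] 0.028137182721412992
d [12.8 70.5 27.2 31.8] 13138 [270.9 256.2] [[438.4 307.5  30. ]] [[424.4 313.1  66. ]]
slot [18.  23.5 18.8  6.2] 1731 [271.8 196.2] [[397.1 321.9  30. ]] [[390.4 325.   66. ]]
slot [11.5 65.5 31.  38. ] 17672 [271.1 254.2] [[437.  308.1  30. ]] [[423.3 313.6  66. ]]
slot [ 19.5 115.5  16.2   4.2] 1066 [272.  287.1] [[461.8 300.6  30. ]] [[443.7 307.4  66. ]]
```

Emit:
{"api": "play_rows", "payload": {"rows": [{"twist":[0,0,0.4],"travel":[-5.5,-3.6,0],"hand":140},{"twist":[0,0,0],"travel":[0,0,0],"hand":140},{"twist":[0,0,0],"travel":[0,0,0],"hand":140},{"twist":[0,0,0],"travel":[0,0,0],"hand":140}]}}

```text
time: 2.17
position: [0.4321, 0.311, 0.0608]
orientation: [0.001, 0.161, 0.987, 0.002]
wrist_force: [-0.1, -1.3, 0.7]
width: 0.0422
```

```bash
python3 - <<'E'
from h import *
s=env.state();a=np.radians(-18.4)
go(s,[.4294,.3112,.058],[-np.sin(a),np.cos(a)]);print(s["time"],s["width"],s["wrist_force"],np.abs(s["qvel"]).max())
E
```

```text
pos [432.1 311.   60.8] W [[-0.948, 0.3181, 0.0023], [0.3181, 0.948, 0.0034], [-0.0011, 0.004, -1.0]] tool delta [ 2.6 -0.7  2.8]
twist deg [ 0.23  0.06 -0.15]
2.1667 0.04221504611477752 [-0.1230321  -1.26459622  0.72078075] 0.006985430392454108
```

Emit:
{"api": "play_rows", "payload": {"rows": [{"twist":[0,0,0],"travel":[2.6,-0.7,2],"hand":140},{"twist":[0,0,0],"travel":[0,0,0],"hand":140},{"twist":[0,0,0],"travel":[0,0,0],"hand":140},{"twist":[0,0,0],"travel":[0,0,0],"hand":140}]}}

```text
time: 2.5
position: [0.4285, 0.3109, 0.0577]
orientation: [0.0, 0.161, 0.987, 0.001]
wrist_force: [-0.2, 0.2, 0.0]
width: 0.0418
```

```bash
python3 - <<'E'
from h import *
s=env.state();a=np.radians(-18.4)
go(s,[.4294,.3112,.058],[-np.sin(a),np.cos(a)]);print(s["time"],s["width"],s["wrist_force"],np.abs(s["qvel"]).max())
E
```

```text
pos [428.5 310.9  57.7] W [[-0.9482, 0.3176, 0.0007], [0.3176, 0.9482, 0.0025], [0.0001, 0.0026, -1.0]] tool delta [-0.8  0.6 -0.3]
twist deg [ 0.15 -0.01 -0.12]
2.5 0.04178790580969556 [-0.16174382  0.21388864  0.00132446] 0.003315040829131772
```

Good enough. Now I'll close.

Emit:
{"api": "play_rows", "payload": {"rows": [{"twist":[0,0,0],"travel":[-0.7,0.4,0],"hand":180},{"twist":[0,0,0],"travel":[0,0,0],"hand":210},{"twist":[0,0,0],"travel":[0,0,0],"hand":255},{"twist":[0,0,0],"travel":[0,0,0],"hand":255},{"twist":[0,0,0],"travel":[0,0,0],"hand":255},{"twist":[0,0,0],"travel":[0,0,0],"hand":255}], "force": 25}}

```text
time: 3.0
position: [0.4294, 0.3111, 0.0577]
orientation: [0.0, 0.161, 0.987, 0.001]
wrist_force: [0.2, 0.3, -0.5]
width: 0.0066
```

```bash
python3 - <<'E'
from h import *
s=env.state();a=np.radians(-18.4)
go(s,[.4294,.3112,.058],[-np.sin(a),np.cos(a)]);print(s["time"],s["width"],s["wrist_force"],np.abs(s["qvel"]).max())
E
```

```text
pos [429.4 311.1  57.7] W [[-0.9482, 0.3177, 0.0008], [0.3177, 0.9482, 0.0025], [0.0001, 0.0026, -1.0]] tool delta [ 0.   0.1 -0.3]
twist deg [ 0.15 -0.   -0.12]
3.0 0.006633946983971378 [ 0.19797037  0.34433213 -0.49915034] 0.0014005592883789219
```

```bash
python3 - <<'E'
from h import *
im,m=snap("wrist","w3");print(env.state()["width"])
im,m=snap("scene","s3");cv2.imwrite("pics/s3z.png",cv2.resize(im[150:300,160:440],None,fx=2.8,fy=2.8))
E
```

```text
0.0033253055595391804
```

View pics/w3.png

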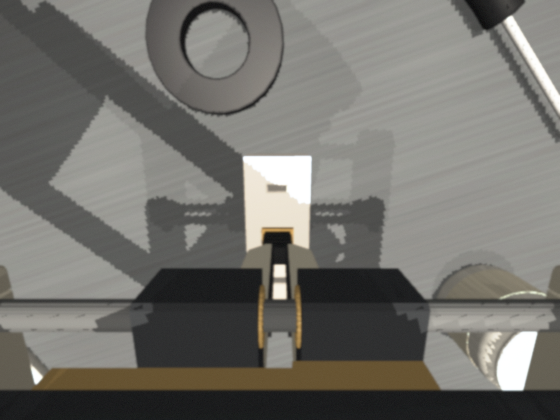

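View pics/s3z.png

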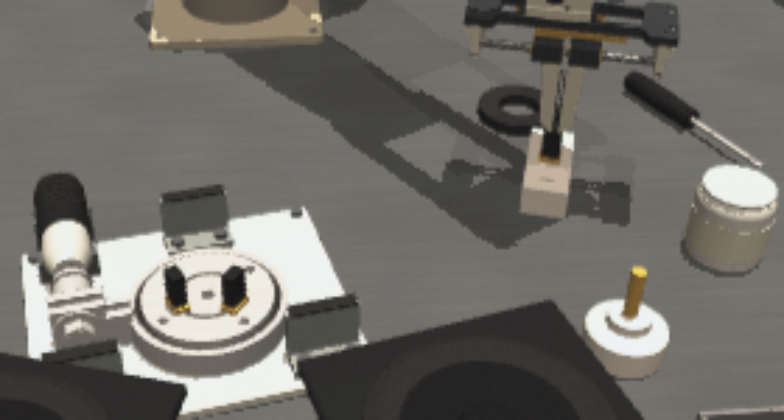

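```bash
python3 - <<'E'
from h import *
s=env.state();m=np.load("cam_s3.npz");p=s["position"];w=W(s)
for q in [p,p+w[:,2]*.019,[.4294,.3112,.03],[.4294,.3112,.066]]:
    x=proj(q,m)[0];print(np.round(q,3),x.round(1),((x-[160,150])*2.8).round())
im=cv2.imread("pics/s3.png");cv2.imwrite("pics/s3y.png",cv2.resize(im[150:240,320:400],None,fx=7,fy=6.5,interpolation=cv2.INTER_CUBIC))
cv2.imwrite("pics/w3y.png",cv2.resize(cv2.imread("pics/w3.png")[180:310,210:350],None,fx=5,fy=4.5,interpolation=cv2.INTER_CUBIC))
E
```

```text
[0.429 0.311 0.058] [357.3 198.1] [553. 135.]
[0.429 0.311 0.039] [356.5 203.8] [550. 151.]
[0.429 0.311 0.03 ] [356.2 206.4] [549. 158.]
[0.429 0.311 0.066] [357.8 195.6] [554. 128.]
```

View pics/s3y.png

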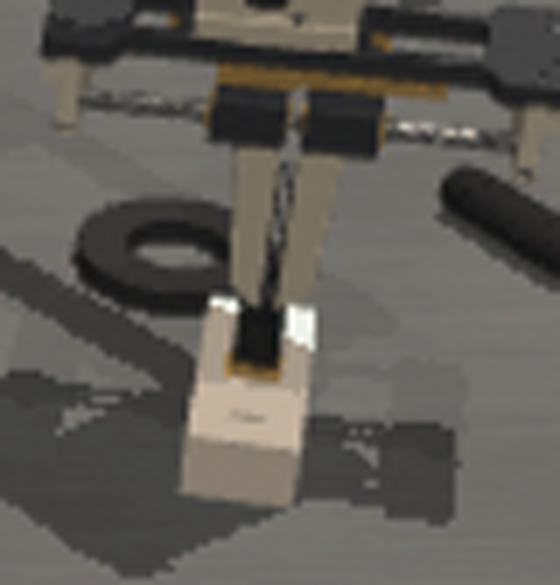

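View pics/w3y.png

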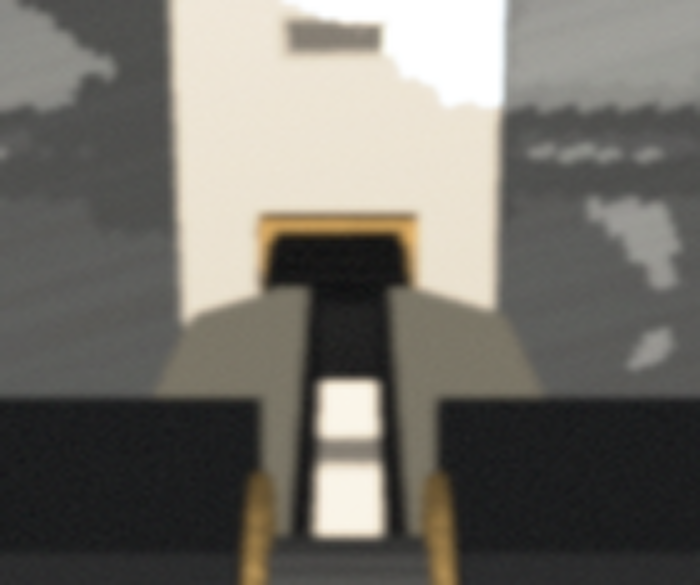

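The jaws shut above the handle. The wrist image shows the gauge untouched at (277,247), with the fingertips ending at row 244-247. From the jaw gap in pixels (162 px for 92.8 mm) the tips are about 12 mm behind the reported TCP, not 19 mm ahead. I'll reopen and descend in steps, going by what I see.

Emit:
{"api": "play_rows", "payload": {"rows": [{"twist":[0,0,0],"travel":[0,0,0],"hand":120},{"twist":[0,0,0],"travel":[0,0,0],"hand":120},{"twist":[0,0,0],"travel":[0,0,0],"hand":120},{"twist":[0,0,0],"travel":[0,0,0],"hand":120},{"twist":[0,0,0],"travel":[0,0,0],"hand":120},{"twist":[0,0,0],"travel":[0,0,0],"hand":120}]}}

```text
time: 3.6
position: [0.4294, 0.3111, 0.0577]
orientation: [0.0, 0.161, 0.987, 0.001]
wrist_force: [-0.4, 0.3, -0.1]
width: 0.0369
```

```bash
python3 - <<'E'
from h import *
s=env.state();im,m=snap("wrist","w4");print(s["width"],s["position"])
im,m=snap("scene","s4");cv2.imwrite("pics/s4y.png",cv2.resize(im[150:240,320:400],None,fx=7,fy=6.5,interpolation=cv2.INTER_CUBIC))
E
```

```text
0.0369404325612847 [0.42938349 0.31105958 0.05771509]
```

View pics/w4.png

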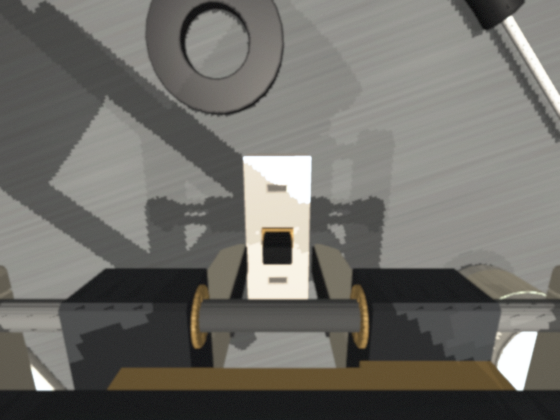

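View pics/s4y.png

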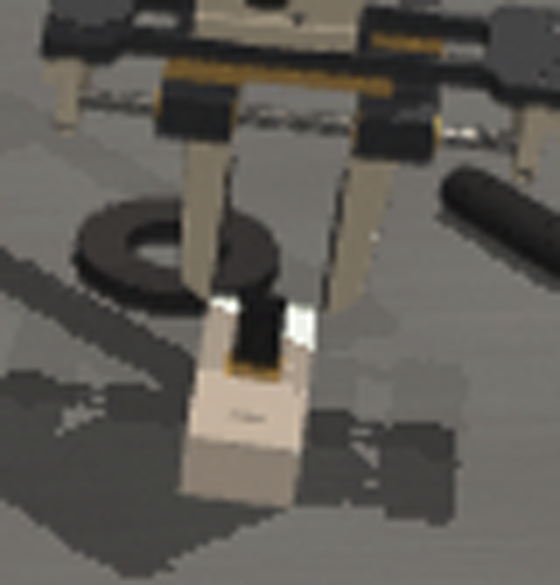

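The gauge is still in its slot, with the handle at (277,247) between the opened jaws. I'll descend.

Emit:
{"api": "play_rows", "payload": {"rows": [{"twist":[0,0,0],"travel":[0,0,5],"hand":120},{"twist":[0,0,0],"travel":[0,0,6],"hand":120},{"twist":[0,0,0],"travel":[0,0,6],"hand":120},{"twist":[0,0,0],"travel":[0,0,6],"hand":120},{"twist":[0,0,0],"travel":[0,0,4],"hand":120},{"twist":[0,0,0],"travel":[0,0,0],"hand":120},{"twist":[0,0,0],"travel":[0,0,0],"hand":120}]}}

```text
time: 4.28
position: [0.429, 0.3109, 0.0301]
orientation: [-0.0, 0.161, 0.987, 0.001]
wrist_force: [0.3, -0.3, 0.8]
width: 0.0492
```

```bash
python3 - <<'E'
from h import *
s=env.state();im,m=snap("wrist","w5");print(s["width"],s["position"],s["wrist_force"])
im,m=snap("scene","s5");cv2.imwrite("pics/s5y.png",cv2.resize(im[150:240,320:400],None,fx=7,fy=6.5,interpolation=cv2.INTER_CUBIC))
E
```

```text
0.04917921082198987 [0.42901908 0.3108907  0.03014918] [ 0.26716202 -0.2814111   0.82580803]
```

View pics/w5.png

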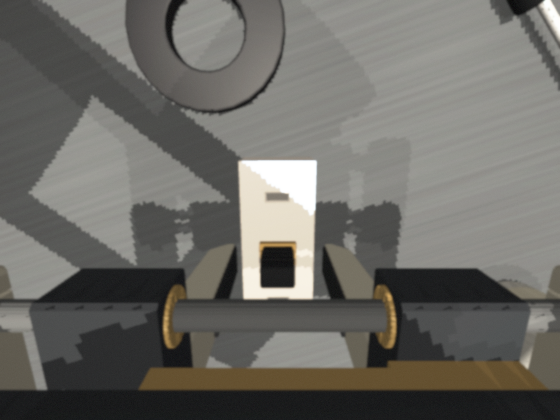

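View pics/s5y.png

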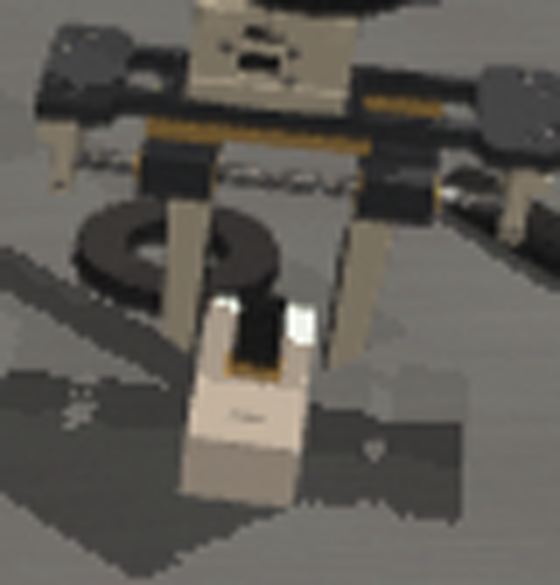

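The fingertips now straddle the handle, just above the shoulder (scene row 204, z about 39 mm). I'll close.

Emit:
{"api": "play_rows", "payload": {"rows": [{"twist":[0,0,0],"travel":[0,0,0],"hand":180},{"twist":[0,0,0],"travel":[0,0,0],"hand":220},{"twist":[0,0,0],"travel":[0,0,0],"hand":255},{"twist":[0,0,0],"travel":[0,0,0],"hand":255},{"twist":[0,0,0],"travel":[0,0,0],"hand":255},{"twist":[0,0,0],"travel":[0,0,0],"hand":255}], "force": 25}}

```text
time: 4.88
position: [0.4295, 0.3111, 0.0308]
orientation: [0.0, 0.161, 0.987, 0.001]
wrist_force: [0.4, 0.2, 1.2]
width: 0.0179
```

```bash
python3 - <<'E'
from h import *
s=env.state();im,m=snap("wrist","w6");print(s["width"],s["position"],s["wrist_force"])
E
```

```text
0.017909324824963154 [0.42946302 0.31114127 0.03082375] [0.40094132 0.23030709 1.18732859]
```

View pics/w6.png

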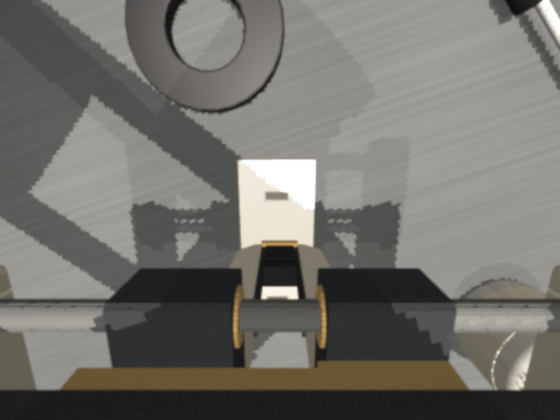

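Gripped: the width is 17.9 mm, matching the handle, and the gauge is centred on the TCP. Now I'll lift and fly to above the motor.

Emit:
{"api": "play_rows", "payload": {"rows": [{"twist":[0,0,0],"travel":[0,0,-8],"hand":255},{"twist":[0,0,0],"travel":[0,0,-20],"hand":255},{"twist":[0,0,0],"travel":[0,0,-30],"hand":255},{"twist":[0,0,0],"travel":[0,0,-35],"hand":255},{"twist":[0,0,0],"travel":[0,0,-30],"hand":255},{"twist":[0,0,0],"travel":[-15,-15,-10],"hand":255},{"twist":[0,0,0],"travel":[-25,-25,0],"hand":255},{"twist":[0,0,0],"travel":[-25,-25,0],"hand":255},{"twist":[0,0,0],"travel":[-25,-25,0],"hand":255},{"twist":[0,0,0],"travel":[-25,-25,0],"hand":255},{"twist":[0,0,0],"travel":[-25,-25,0],"hand":255},{"twist":[0,0,0],"travel":[-25,-25,0],"hand":255}]}}

```text
time: 5.93
position: [0.5338, 0.1003, 0.164]
orientation: [0.001, 0.161, 0.987, 0.001]
wrist_force: [0.1, -0.1, -0.3]
width: 0.0177
```

Emit:
{"api": "play_rows", "payload": {"rows": [{"twist":[0,0,0],"travel":[-25,-25,0],"hand":255},{"twist":[0,0,0],"travel":[-25,-25,0],"hand":255},{"twist":[0,0,0],"travel":[-25,-25,0],"hand":255},{"twist":[0,0,0],"travel":[-20,-20,0],"hand":255},{"twist":[0,0,0],"travel":[-10,-10,0],"hand":255},{"twist":[0,0,0],"travel":[0,0,0],"hand":255},{"twist":[0,0,0],"travel":[0,0,0],"hand":255},{"twist":[0,0,0],"travel":[0,0,0],"hand":255},{"twist":[0,0,0],"travel":[0,0,0],"hand":255}]}}

```text
time: 6.68
position: [0.5991, -0.0294, 0.1631]
orientation: [0.0, 0.16, 0.987, 0.001]
wrist_force: [0.2, -0.1, -0.9]
width: 0.0178
```

```bash
python3 - <<'E'
from h import *
s=env.state();im,m=snap("wrist","w7");print(s["time"],s["width"],s["position"],s["wrist_force"],np.abs(s["qvel"]).max(),s["joint_positions"].round(2))
c=proj([.6145,-.0275,.038],m)[0];print(c)
cv2.imwrite("pics/w7z.png",cv2.resize(im[120:285,190:390],None,fx=3.6,fy=3.6,interpolation=cv2.INTER_CUBIC))
E
```

```text
6.6833 0.01776729640973672 [ 0.59908462 -0.02943117  0.16314792] [ 0.20242104 -0.05680448 -0.91206957] 0.003297501290484366 [-0.14  0.15  1.54  0.    1.44 -1.39]
[283.87791155 217.44789129]
```

View pics/w7.png

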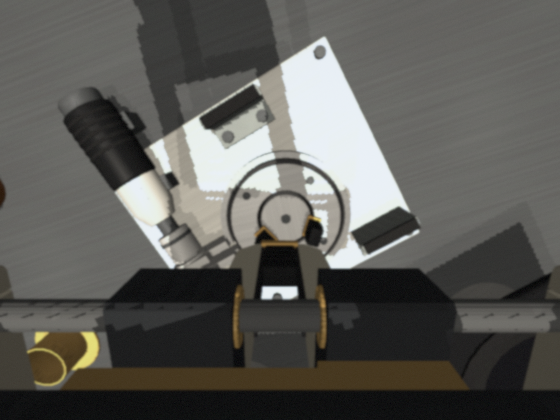

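View pics/w7z.png

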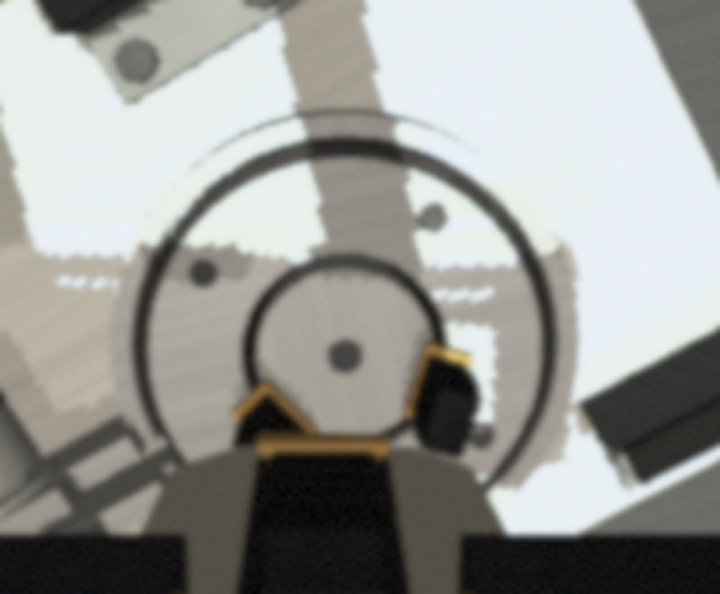

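The wrist view shows the pole centre at (285.8,218.6). The seated gauges' shoulder corners are at about (309.4,217.2)/(320.5,219.4) on the right and (263.6,227)/(255.6,234.7) on the left, and the free place is at the top near (285,195).

```bash
python3 - <<'E'
from h import *
im=cv2.imread("pics/w7.png");m=np.load("cam_w7.npz");g=cv2.cvtColor(im,cv2.COLOR_BGR2GRAY)
# gap circles: dark gap ring points along rays from pole centre, fit centre in world plane
c0=np.array([285.8,218.6])
def ring(r0,r1,angs):
    P=[]
    for a in angs:
        d=np.array([np.cos(a),np.sin(a)]);rs=np.arange(r0,r1,.1)
        xy=(c0+rs[:,None]*d).astype(np.float32)
        v=cv2.remap(g,xy[None,:,0],xy[None,:,1],cv2.INTER_CUBIC)[0].astype(float)
        w=np.clip(np.median(v)-15-v,0,None)
        if w.sum()>0:P.append(c0+d*(rs*w).sum()/w.sum())
    return np.array(P)
def fit(P):
    A=np.c_[2*P,np.ones(len(P))];b=(P**2).sum(1);x=np.linalg.lstsq(A,b,rcond=None)[0];r=np.sqrt(x[2]+x[0]**2+x[1]**2)
    e=np.linalg.norm(P-x[:2],axis=1)-r;return x[:2],r,e.std()
an=np.radians(np.arange(185,356,3))
for nm,r0,r1,z,a in [("gap",20,34,.038,np.radians(np.arange(190,345,3))),("outer",48,62,.038,an)]:
    P=ray(ring(r0,r1,a),m,z)[:,:2]*1000;print(nm,[np.round(q,2) for q in fit(P)])
o=lambda q:(np.array(q)/3.6+[190,120])
ctr=ray(o((345,355)),m,.038)[0]*1000;print("pole dot",ctr)
c=fit(ray(ring(20,34,np.radians(np.arange(190,345,3))),m,.038)[:,:2]*1000)[0]
for nm,q,th in [("a_in",(430,348),88.5),("a_out",(471,357),77.8),("b_in",(264,384),-88.5),("b_out",(235,413),-77.8)]:
    w=ray(o(q),m,.043)[0,:2]*1000-c;print(nm,w.round(1),np.linalg.norm(w).round(1),"yaw",np.degrees(np.arctan2(w[1],w[0]))-th)
P=[]
for q in [(203,272),(432,216),(481,434)]:
    w=ray(o(q),m,.038)[0,:2]*1000-c;print("hole",np.linalg.norm(w).round(1),np.degrees(np.arctan2(w[1],w[0])).round(1))
E
```

```text
gap [array([615.77, -26.34]), np.float64(27.12), np.float64(0.15)]
outer [array([615.33, -26.08]), np.float64(57.65), np.float64(0.4)]
pole dot [616.30230424 -25.99478841  38.        ]
a_in [ 4.7 23.7] 24.2 yaw -9.787019378286317
a_out [10.9 33.8] 35.5 yaw -5.602148737986624
b_in [ -0.  -23.5] 23.5 yaw -1.574522157997464
b_out [  5.5 -34.1] 34.5 yaw -3.097019608081766
hole 45.6 -139.6
hole 46.0 129.9
hole 46.6 40.4
```

Emit:
{"api": "play_rows", "payload": {"rows": [{"twist":[0,0,0],"travel":[11.6,1.8,10],"hand":255},{"twist":[0,0,-6.8],"travel":[0,0,15],"hand":255},{"twist":[0,0,-6.7],"travel":[0,0,18],"hand":255},{"twist":[0,0,0],"travel":[0,0,18],"hand":255},{"twist":[0,0,0],"travel":[0,0,12],"hand":255},{"twist":[0,0,0],"travel":[0,0,0],"hand":255},{"twist":[0,0,0],"travel":[0,0,0],"hand":255},{"twist":[0,0,0],"travel":[0,0,0],"hand":255}]}}

```text
time: 7.4
position: [0.5898, -0.0252, 0.0912]
orientation: [0.001, 0.044, 0.999, 0.001]
wrist_force: [-0.2, 0.4, -0.9]
width: 0.0179
```

```bash
python3 - <<'E'
from h import *
s=env.state();im,m=snap("wrist","w8");print(s["time"],s["width"],s["wrist_force"],np.abs(s["qvel"]).max())
a=np.radians(-4.9);go(s,[.58865,-.024,.039],[-np.sin(a),np.cos(a)])
print(proj([.6158,-.0263,.038],m),proj([.58865,-.024,.038],m))
cv2.imwrite("pics/w8z.png",cv2.resize(im[130:300,180:380],None,fx=3.5,fy=3.5,interpolation=cv2.INTER_CUBIC))
E
```

```text
7.4 0.01789359245307405 [-0.20248458  0.36837906 -0.85687734] 0.011712192479018762
pos [589.8 -25.2  91.2] W [[-0.9961, 0.0877, 0.0022], [0.0877, 0.9961, 0.0023], [-0.0019, 0.0025, -1.0]] tool delta [ 1.4  0.9 52.2]
twist deg [ 0.14  0.11 -0.13]
[[278.69792657 255.2329306 ]] [[278.55154669 222.72514577]]
```

View pics/w8z.png

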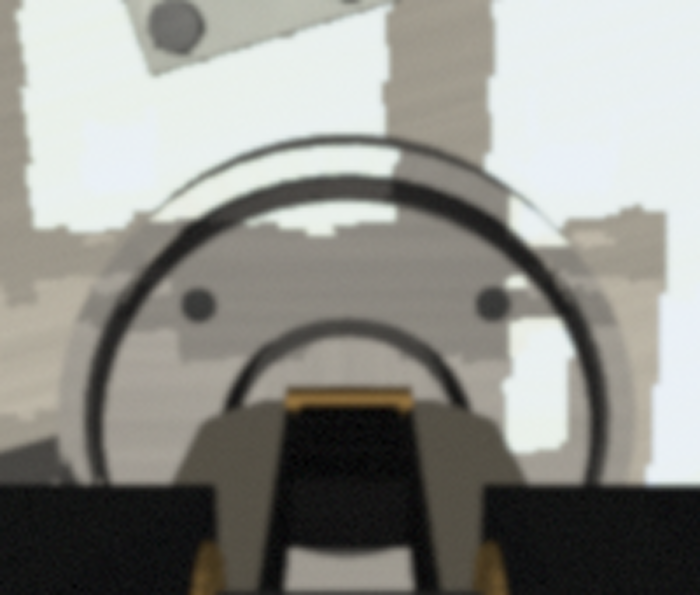

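```bash
cat > ringfit.py <<'E'
from h import *
def run(f,c0,r0,r1,lo,hi,z=.038):
    im=cv2.imread(f"pics/{f}.png");m=np.load(f"cam_{f}.npz");g=cv2.cvtColor(im,cv2.COLOR_BGR2GRAY)
    P=[]
    for a in np.radians(np.arange(lo,hi,2)):
        d=np.array([np.cos(a),np.sin(a)]);rs=np.arange(r0,r1,.1)
        xy=(np.array(c0)+rs[:,None]*d).astype(np.float32)
        v=cv2.remap(g,xy[None,:,0],xy[None,:,1],cv2.INTER_CUBIC)[0].astype(float)
        w=np.clip(np.median(v)-20-v,0,None)
        if w.sum()>0:P.append(c0+d*(rs*w).sum()/w.sum())
    Q=ray(np.array(P),m,z)[:,:2]*1000
    A=np.c_[2*Q,np.ones(len(Q))];x=np.linalg.lstsq(A,(Q**2).sum(1),rcond=None)[0]
    r=np.sqrt(x[2]+x[0]**2+x[1]**2);print(f,"centre",x[:2].round(2),"r",r.round(2),"sd",(np.linalg.norm(Q-x[:2],axis=1)-r).std().round(2))
    # centre with r fixed 27.25
    from scipy.optimize import least_squares
    k=least_squares(lambda p:np.linalg.norm(Q-p,axis=1)-27.25,x[:2],loss="soft_l1").x;print("fixed r centre",k.round(2));return k,m
E
python3 - <<'E'
from ringfit import *
k,m=run("w8",(278.6,255),25,40,225,316)
o=lambda q:(np.array(q)/3.5+[180,130])
H=[ray(o(q),m,.038)[0,:2]*1000-k for q in [(198,304),(492,302)]]
for h in H: print(np.linalg.norm(h),np.degrees(np.arctan2(h[1],h[0])))
for f in ["w6","w8"]:
    im=cv2.imread(f"pics/{f}.png").astype(int);k=(im[...,2]-im[...,0]>60);ys,xs=np.nonzero(k[235:255,255:305]);print(f,xs.min()+255,xs.max()+255,ys.min()+235,ys.max()+235, im[236:252,279].tolist())
E
```

```text
w8 centre [616.35 -26.41] r 27.52 sd 0.11
fixed r centre [616.05 -26.38]
45.89391993069582 -139.76173241297263
46.150653552720236 130.05386322112497
w6 261 297 242 246 [[213, 228, 237], [211, 228, 236], [209, 227, 235], [188, 212, 223], [141, 166, 184], [87, 118, 142], [72, 120, 151], [86, 146, 187], [85, 146, 185], [62, 106, 134], [36, 56, 70], [24, 26, 31], [23, 23, 25], [24, 25, 23], [24, 23, 23], [24, 23, 24]]
w8 262 296 243 245 [[148, 157, 162], [147, 156, 160], [145, 154, 160], [129, 139, 145], [90, 104, 114], [54, 76, 92], [46, 81, 103], [55, 98, 127], [55, 97, 126], [38, 68, 89], [21, 35, 44], [12, 15, 17], [11, 11, 9], [13, 15, 15], [12, 9, 11], [13, 9, 10]]
```

Emit:
{"api": "play_rows", "payload": {"rows": [{"twist":[0.1,0.1,-0.1],"travel":[1.1,1.1,8],"hand":255},{"twist":[0,0,0],"travel":[0,0,10],"hand":255},{"twist":[0,0,0],"travel":[0,0,9],"hand":255},{"twist":[0,0,0],"travel":[0,0,0],"hand":255},{"twist":[0,0,0],"travel":[0,0,0],"hand":255},{"twist":[0,0,0],"travel":[0,0,0],"hand":255},{"twist":[0,0,0],"travel":[0,0,0],"hand":255}]}}

```text
time: 8.03
position: [0.5885, -0.0243, 0.0634]
orientation: [-0.0, 0.043, 0.999, 0.0]
wrist_force: [0.3, 0.6, -0.5]
width: 0.0182
```

```bash
python3 - <<'E'
from ringfit import *
s=env.state();im,m=snap("wrist","w9");print(s["time"],s["width"],s["wrist_force"],np.abs(s["qvel"]).max())
a=np.radians(-4.9);go(s,[.58885,-.02405,.039],[-np.sin(a),np.cos(a)])
c=proj([.616,-.02635,.038],m)[0];print(c,proj([.58885,-.02405,.038],m))
run("w9",tuple(c),27,46,225,316)
cv2.imwrite("pics/w9z.png",cv2.resize(im[130:300,180:380],None,fx=3.5,fy=3.5,interpolation=cv2.INTER_CUBIC))
im,m=snap("scene","s9");cv2.imwrite("pics/s9z.png",cv2.resize(im[190:290,180:300],None,fx=5,fy=5,interpolation=cv2.INTER_CUBIC))
E
```

```text
8.0333 0.018193776751915056 [ 0.32634482  0.62220511 -0.46923417] 0.005401656773186613
pos [588.5 -24.3  63.4] W [[-0.9963, 0.0859, -0.0006], [0.0859, 0.9963, 0.0008], [0.0006, 0.0008, -1.0]] tool delta [-0.4  0.3 24.4]
twist deg [ 0.04 -0.04 -0.03]
[277.62550915 272.63387875] [[277.49385655 236.64070119]]
w9 centre [606.09 -25.13] r 13.82 sd 0.56
fixed r centre [620.95 -27.84]
```

View pics/w9z.png

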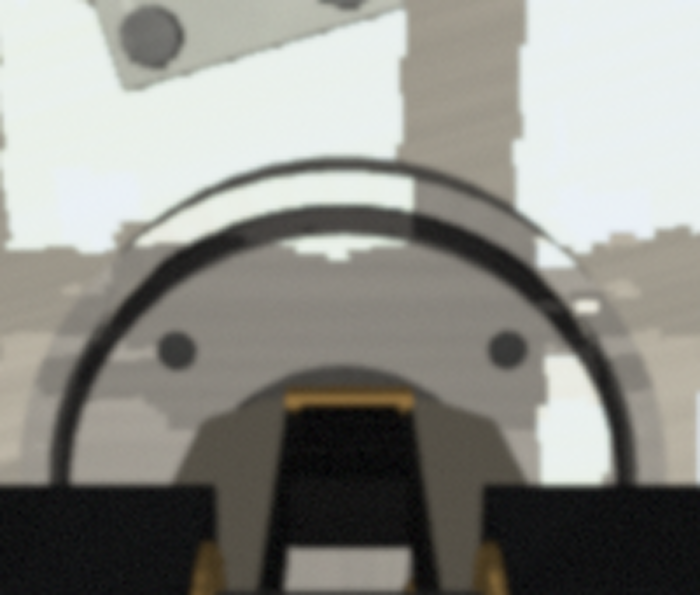

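View pics/s9z.png

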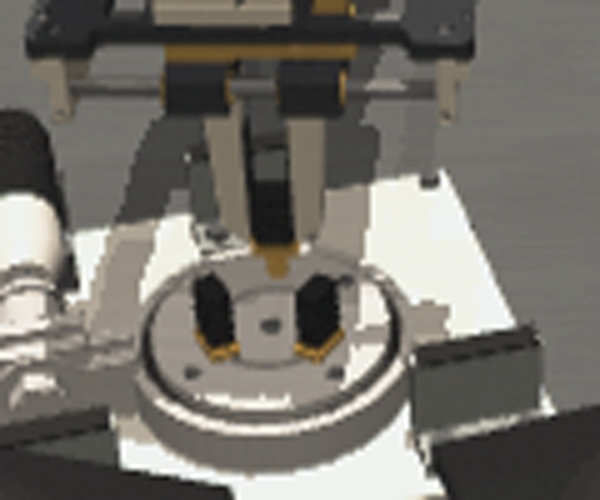

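```bash
python3 - <<'E'
from h import *
m=np.load("cam_w9.npz")
H=[ray(np.array(q)/3.5+[180,130],m,.038)[0,:2]*1000 for q in [(177,350),(508,349)]]
mid=(H[0]+H[1])/2;u=(H[1]-H[0]);print(H,np.linalg.norm(u),np.degrees(np.arctan2(u[1],u[0]))-90)
L=np.linalg.norm(u)/2; n=np.array([u[1],-u[0]])/np.linalg.norm(u)
print("centre from holes",mid+n*L)
E
```

```text
[array([581.21896407, -55.89656048]), array([586.67577284,   9.16825273])] 65.29323609663214 -4.7940221287434355
centre from holes [616.47977506 -26.09255826]
```

Shifting 0.4 mm and starting insertion.

Emit:
{"api": "play_rows", "payload": {"rows": [{"twist":[0,0,0],"travel":[-0.4,0.3,0],"hand":255},{"twist":[0,0,0],"travel":[0,0,4],"hand":255},{"twist":[0,0,0],"travel":[0,0,4],"hand":255},{"twist":[0,0,0],"travel":[0,0,3],"hand":255},{"twist":[0,0,0],"travel":[0,0,0],"hand":255},{"twist":[0,0,0],"travel":[0,0,0],"hand":255}]}}

```text
time: 8.63
position: [0.5882, -0.0239, 0.0514]
orientation: [-0.001, 0.043, 0.999, 0.0]
wrist_force: [-0.1, -0.3, -0.0]
width: 0.0174
```

```bash
python3 - <<'E'
from h import *
s=env.state();print(s["time"],s["width"],s["wrist_force"],s["wrist_torque"].round(2))
a=np.radians(-4.85);go(s,[.58895,-.024,.039],[-np.sin(a),np.cos(a)])
E
```

```text
8.6333 0.017429793066149314 [-0.10996596 -0.32692592 -0.03445359] [ 0.04 -0.01  0.05]
pos [588.2 -23.9  51.4] W [[-0.9963, 0.0858, -0.002], [0.0858, 0.9963, 0.001], [0.0021, 0.0008, -1.0]] tool delta [-0.8 -0.1 12.4]
twist deg [ 0.05 -0.12 -0.07]
```

The blade has entered about 5 mm with no contact force. I'll continue.

Emit:
{"api": "play_rows", "payload": {"rows": [{"twist":[0,0,0],"travel":[-0.5,0,2],"hand":255},{"twist":[0,0,0],"travel":[0,0,3],"hand":255},{"twist":[0,0,0],"travel":[0,0,3],"hand":255},{"twist":[0,0,0],"travel":[0,0,2],"hand":255},{"twist":[0,0,0],"travel":[0,0,0],"hand":255},{"twist":[0,0,0],"travel":[0,0,0],"hand":255}]}}

```text
time: 9.13
position: [0.5888, -0.0239, 0.0417]
orientation: [-0.001, 0.043, 0.999, 0.0]
wrist_force: [0.3, -0.7, -1.2]
width: 0.0176
```

```bash
python3 - <<'E'
from h import *
s=env.state();print(s["time"],s["width"],s["wrist_force"],s["wrist_torque"].round(2))
a=np.radians(-4.85);go(s,[.58895,-.024,.039],[-np.sin(a),np.cos(a)])
E
```

```text
9.1333 0.01759521669852983 [ 0.25690748 -0.65846179 -1.2257016 ] [ 0.03 -0.03 -0.  ]
pos [588.8 -23.9  41.7] W [[-0.9963, 0.0858, -0.0016], [0.0858, 0.9963, 0.001], [0.0017, 0.0008, -1.0]] tool delta [-0.1 -0.1  2.7]
twist deg [ 0.05 -0.1  -0.07]
```

Emit:
{"api": "play_rows", "payload": {"rows": [{"twist":[0,0,0],"travel":[0,0,1.5],"hand":255},{"twist":[0,0,0],"travel":[0,0,1],"hand":255},{"twist":[0,0,0],"travel":[0,0,1],"hand":255},{"twist":[0,0,0],"travel":[0,0,0],"hand":255},{"twist":[0,0,0],"travel":[0,0,0],"hand":255}]}}

```text
time: 9.55
position: [0.5893, -0.024, 0.0389]
orientation: [-0.0, 0.043, 0.999, 0.0]
wrist_force: [-1.5, 0.1, 2.8]
width: 0.0178
```

```bash
python3 - <<'E'
from h import *
s=env.state();print(s["time"],s["width"],s["wrist_force"],s["wrist_torque"].round(2))
a=np.radians(-4.85);go(s,[.58895,-.024,.039],[-np.sin(a),np.cos(a)])
im,m=snap("wrist","w10");im,m=snap("scene","s10");cv2.imwrite("pics/s10z.png",cv2.resize(im[190:290,180:300],None,fx=5,fy=5,interpolation=cv2.INTER_CUBIC))
E
```

```text
9.55 0.017839399472948485 [-1.46960722  0.08489631  2.78577343] [ 0.04  0.12 -0.  ]
pos [589.3 -24.   38.9] W [[-0.9963, 0.0859, -0.0006], [0.0859, 0.9963, 0.0008], [0.0007, 0.0008, -1.0]] tool delta [ 0.3 -0.  -0.1]
twist deg [ 0.05 -0.04 -0.08]
```

View pics/s10z.png

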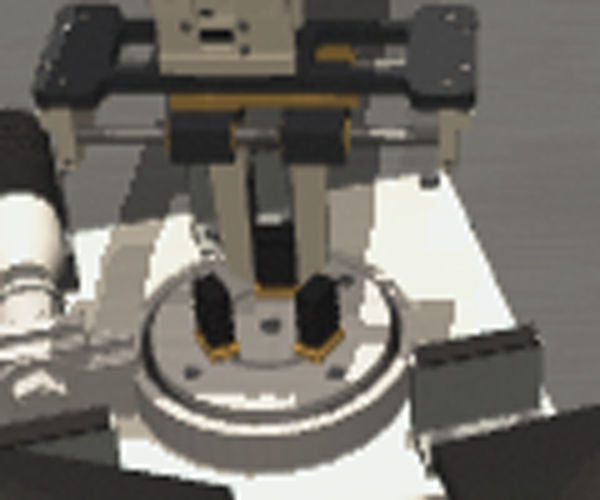

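The shoulder appears to be on the steel in the scene view, and contact force is starting at the predicted height. I'll press a little more to be sure.

Emit:
{"api": "play_rows", "payload": {"rows": [{"twist":[0,0,0],"travel":[0,0,1],"hand":255},{"twist":[0,0,0],"travel":[0,0,1],"hand":255},{"twist":[0,0,0],"travel":[0,0,0],"hand":255},{"twist":[0,0,0],"travel":[0,0,0],"hand":255}]}}

```text
time: 9.98
position: [0.5896, -0.024, 0.0387]
orientation: [-0.0, 0.043, 0.999, 0.0]
wrist_force: [-7.5, 0.9, 17.1]
width: 0.018
```

```bash
python3 - <<'E'
from h import *
s=env.state();print(s["time"],s["width"],s["wrist_force"],s["wrist_torque"].round(2))
a=np.radians(-4.85);go(s,[.58895,-.024,.039],[-np.sin(a),np.cos(a)])
E
```

```text
9.9833 0.0180413976246382 [-7.49587241  0.87321598 17.05452017] [ 0.16  1.59 -0.02]
pos [589.6 -24.   38.7] W [[-0.9963, 0.0857, -0.0001], [0.0857, 0.9963, 0.0007], [0.0002, 0.0006, -1.0]] tool delta [ 0.6 -0.  -0.3]
twist deg [ 0.04 -0.01 -0.07]
```

Seated hard at 17 N with no further travel. I'll relax, release and rise.

Emit:
{"api": "play_rows", "payload": {"rows": [{"twist":[0,0,0],"travel":[0.6,0,-1.8],"hand":255},{"twist":[0,0,0],"travel":[0,0,0],"hand":255},{"twist":[0,0,0],"travel":[0,0,0],"hand":200},{"twist":[0,0,0],"travel":[0,0,0],"hand":180},{"twist":[0,0,0],"travel":[0,0,0],"hand":150},{"twist":[0,0,0],"travel":[0,0,0],"hand":130},{"twist":[0,0,0],"travel":[0,0,0],"hand":130},{"twist":[0,0,0],"travel":[0,0,-5],"hand":130},{"twist":[0,0,0],"travel":[0,0,-15],"hand":130},{"twist":[0,0,0],"travel":[0,0,-30],"hand":130},{"twist":[0,0,0],"travel":[0,0,-35],"hand":130},{"twist":[0,0,0],"travel":[0,0,-30],"hand":130}]}}

```text
time: 10.98
position: [0.5884, -0.024, 0.1553]
orientation: [-0.001, 0.043, 0.999, 0.0]
wrist_force: [1.2, -0.0, 0.7]
width: 0.0453
```

```bash
python3 - <<'E'
from h import *
s=env.state();print(s["time"],s["width"],s["wrist_force"],s["position"],s["joint_positions"].round(2))
im,m=snap("wrist","w11");cv2.imwrite("pics/w11z.png",cv2.resize(im[100:290,170:390],None,fx=3.2,fy=3.2,interpolation=cv2.INTER_CUBIC))
im,m=snap("scene","s11");cv2.imwrite("pics/s11z.png",cv2.resize(im[190:310,160:300],None,fx=5,fy=5,interpolation=cv2.INTER_CUBIC))
E
```

```text
10.9833 0.0452988851830934 [ 1.19773162 -0.03920318  0.65368699] [ 0.58843546 -0.02397777  0.15529641] [-0.13  0.13  1.58  0.    1.43 -1.61]
```

View pics/w11z.png

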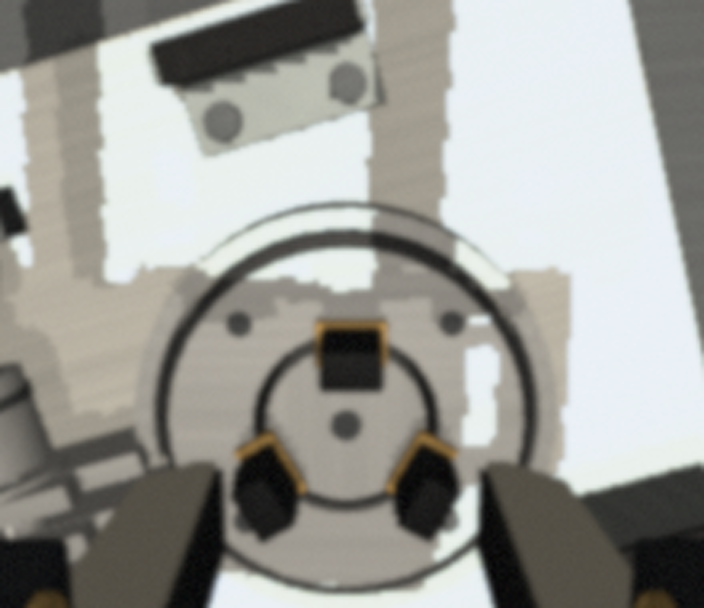

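View pics/s11z.png

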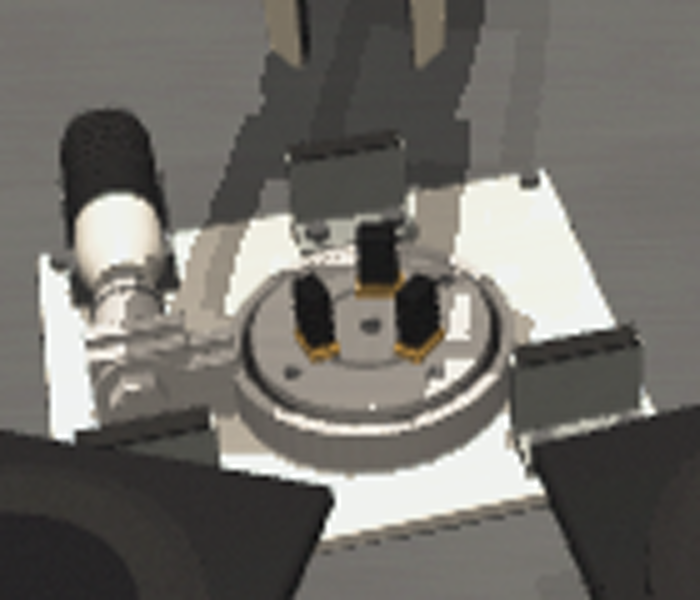

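The gauge stands in the gap, but it looks about 2 mm off tangentially (image column 279.8 against pole column 277.8). I'll measure it.

```bash
python3 - <<'E'
from ringfit import *
im=cv2.imread("pics/w11.png");m=np.load("cam_w11.npz")
o=lambda q:(np.array(q)/3.2+[170,100])
c=ray(o((346,425)),m,.038)[0,:2]*1000;print("dot",c)
k,_=run("w11",tuple(proj([.616,-.0263,.038],m)[0]),22,34,10,60)
H=[ray(o(q),m,.038)[0,:2]*1000 for q in [(239,323),(452,323),(452,519),(241,519)]]
for h in H: print("hole",h.round(1))
hc=(H[0]+H[2]+H[1]+H[3])/4;print("holes centre",hc,"half diag", np.linalg.norm(H[0]-H[2])/2)
u=H[1]-H[0];yaw=np.arctan2(u[1],u[0])-np.pi/2;print(np.degrees(yaw))
cc=np.array([616.0,-26.3])
for nm,q in [("fl",(317,323)),("fr",(387,323)),("a_in",(423,434)),("a_out",(457,456)),("b_in",(269,434)),("b_out",(236,454))]:
    w=ray(o(q),m,.043)[0,:2]*1000-cc;v=axrot(-np.radians(-4.85))@w;print(nm,v.round(1))
hsv=cv2.cvtColor(im,cv2.COLOR_BGR2HSV);k=(hsv[...,2]<45)
sub=k[195:235,265:300];ys,xs=np.nonzero(sub);print("dark handle cols",xs.min()+265,xs.max()+265,ys.min()+195,ys.max()+195)
E
python3 - <<'E'
import cv2
im=cv2.imread("pics/w11.png");cv2.imwrite("pics/w11y.png",cv2.resize(im[190:280,235:325],None,fx=7,fy=6.6,interpolation=cv2.INTER_CUBIC))
E
```

```text
dot [616.50292094 -25.96490669]
w11 centre [633.58 -11.79] r 12.83 sd 0.61
fixed r centre [626.16 -29.35]
hole [581.  -55.7]
hole [586.6   9.2]
hole [651.2   5.3]
hole [645.3 -62.5]
holes centre [616.04820772 -25.91670325] half diag 46.50939392062821
-4.964063885592813
fl [-33.4  -8.2]
fr [-33.4  12.8]
a_in [ 1.8 24.2]
a_out [ 9.  34.9]
b_in [  1.7 -23.5]
b_out [  8.2 -33.9]
dark handle cols 271 287 204 220
```

View pics/w11y.png

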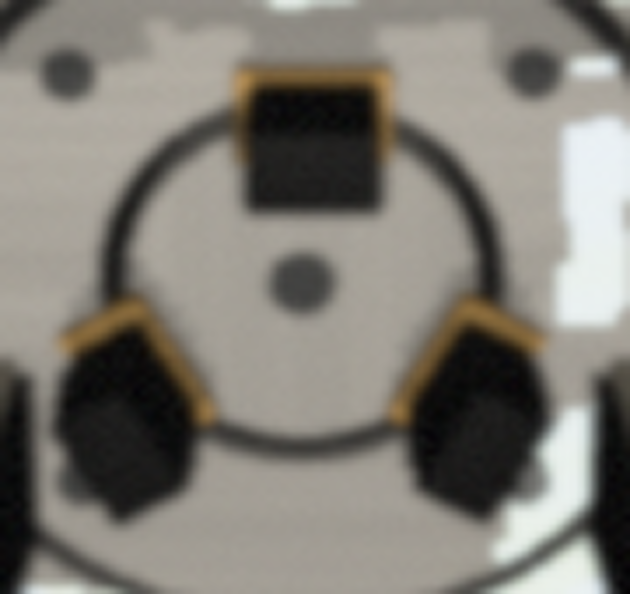

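It's off by +2.0 mm tangentially (about 4°): the real jaw mid-plane sits about 2 mm to tool +y of the reported TCP. I'll regrip, lift 2 mm, shift -2 mm and reseat.

Emit:
{"api": "play_rows", "payload": {"rows": [{"twist":[0,0,0],"travel":[-0.5,0,25],"hand":130},{"twist":[0,0,0],"travel":[0,0,30],"hand":130},{"twist":[0,0,0],"travel":[0,0,25],"hand":130},{"twist":[0,0,0],"travel":[0,0,20],"hand":130},{"twist":[0,0,0],"travel":[0,0,9],"hand":130},{"twist":[0,0,0],"travel":[0,0,4],"hand":140},{"twist":[0,0,0],"travel":[0,0,0],"hand":160},{"twist":[0,0,0],"travel":[0,0,0],"hand":180},{"twist":[0,0,0],"travel":[0,0,0],"hand":180}]}}

```text
time: 11.83
position: [0.5904, -0.0241, 0.0422]
orientation: [0.001, 0.043, 0.999, 0.0]
wrist_force: [0.0, 0.5, 0.3]
width: 0.0288
```

```bash
python3 - <<'E'
from h import *
s=env.state();print(s["time"],s["width"],s["wrist_force"])
a=np.radians(-4.85);go(s,[.589,-.024,.039],[-np.sin(a),np.cos(a)])
E
```

```text
11.8333 0.028822247494514158 [0.0197997  0.54308483 0.34985467]
pos [590.4 -24.1  42.2] W [[-0.9963, 0.0858, 0.0017], [0.0858, 0.9963, 0.0005], [-0.0017, 0.0007, -1.0]] tool delta [ 1.4 -0.   3.2]
twist deg [ 0.04  0.1  -0.07]
```

Emit:
{"api": "play_rows", "payload": {"rows": [{"twist":[0,0,0],"travel":[1.0,0,2],"hand":180},{"twist":[0,0,0],"travel":[0,0,0],"hand":200},{"twist":[0,0,0],"travel":[0,0,0],"hand":255},{"twist":[0,0,0],"travel":[0,0,0],"hand":255},{"twist":[0,0,0],"travel":[0,0,0],"hand":255},{"twist":[0,0,0],"travel":[0,0,-2.5],"hand":255},{"twist":[0,0,0],"travel":[0,-1,0],"hand":255},{"twist":[0,0,0],"travel":[0,-1,0],"hand":255},{"twist":[0,0,0],"travel":[0,0,0],"hand":255},{"twist":[0,0,0],"travel":[0,0,0],"hand":255}]}}

```text
time: 12.67
position: [0.5876, -0.0259, 0.0406]
orientation: [-0.001, 0.043, 0.999, 0.0]
wrist_force: [0.3, 0.3, -0.5]
width: 0.0177
```

```bash
python3 - <<'E'
from h import *
s=env.state();print(s["time"],s["width"],s["wrist_force"])
a=np.radians(-4.85);go(s,[.589-.00017,-.026,.039],[-np.sin(a),np.cos(a)])
E
```

```text
12.6667 0.017702112958782743 [ 0.32146873  0.29573277 -0.45003571]
pos [587.6 -25.9  40.6] W [[-0.9963, 0.086, -0.0014], [0.086, 0.9963, 0.0009], [0.0015, 0.0008, -1.0]] tool delta [-1.2  0.   1.6]
twist deg [ 0.05 -0.09 -0.08]
```

Emit:
{"api": "play_rows", "payload": {"rows": [{"twist":[0,0,0],"travel":[-0.3,0,1.5],"hand":255},{"twist":[0,0,0],"travel":[0,0,1.2],"hand":255},{"twist":[0,0,0],"travel":[0,0,1.2],"hand":255},{"twist":[0,0,0],"travel":[0,0,0],"hand":255},{"twist":[0,0,0],"travel":[0,0,0],"hand":255}]}}

```text
time: 13.08
position: [0.5885, -0.026, 0.0388]
orientation: [-0.0, 0.043, 0.999, 0.0]
wrist_force: [-6.9, 0.6, 14.2]
width: 0.0179
```

```bash
python3 - <<'E'
from h import *
s=env.state();print(s["time"],s["width"],s["wrist_force"])
a=np.radians(-4.85);go(s,[.589-.00017,-.026,.039],[-np.sin(a),np.cos(a)])
E
```

```text
13.0833 0.017902133862739825 [-6.91407013  0.60359774 14.19560038]
pos [588.5 -26.   38.8] W [[-0.9963, 0.0857, -0.0004], [0.0857, 0.9963, 0.0007], [0.0005, 0.0006, -1.0]] tool delta [-0.3 -0.  -0.2]
twist deg [ 0.04 -0.03 -0.07]
```

Seated at 14 N. Releasing and rising.

Emit:
{"api": "play_rows", "payload": {"rows": [{"twist":[0,0,0],"travel":[0.4,0,-1.5],"hand":255},{"twist":[0,0,0],"travel":[0,0,0],"hand":255},{"twist":[0,0,0],"travel":[0,0,0],"hand":200},{"twist":[0,0,0],"travel":[0,0,0],"hand":180},{"twist":[0,0,0],"travel":[0,0,0],"hand":150},{"twist":[0,0,0],"travel":[0,0,0],"hand":130},{"twist":[0,0,0],"travel":[0,0,0],"hand":130},{"twist":[0,0,0],"travel":[0,0,-5],"hand":130},{"twist":[0,0,0],"travel":[0,0,-15],"hand":130},{"twist":[0,0,0],"travel":[0,0,-30],"hand":130},{"twist":[0,0,0],"travel":[0,0,-35],"hand":130},{"twist":[0,0,0],"travel":[0,0,-30],"hand":130}]}}

```text
time: 14.08
position: [0.5877, -0.0259, 0.1554]
orientation: [-0.001, 0.043, 0.999, 0.0]
wrist_force: [0.5, -0.4, -0.3]
width: 0.0455
```

```bash
python3 - <<'E'
from h import *
s=env.state();print(s["time"],s["width"],s["wrist_force"],s["position"],s["joint_positions"].round(2))
im,m=snap("wrist","w12");cv2.imwrite("pics/w12y.png",cv2.resize(im[190:280,235:325],None,fx=7,fy=6.6,interpolation=cv2.INTER_CUBIC))
E
```

```text
14.0833 0.045485053849058425 [ 0.4791383  -0.38984154 -0.28242541] [ 0.58766235 -0.02593555  0.15539362] [-0.13  0.13  1.59  0.    1.43 -1.62]
```

View pics/w12y.png

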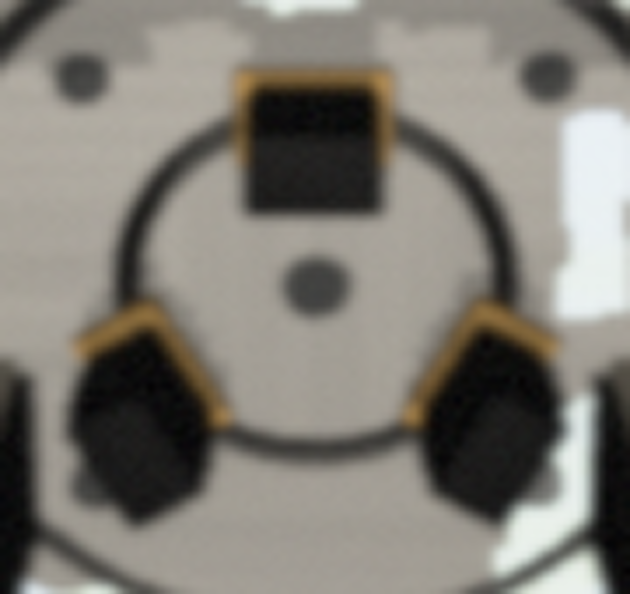

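The gauge is now centred: handle column 314, pole dot 316, and the three shoulders look symmetric. Next I'll go above the bolt head, with the jaws turned to the jig's y.

Emit:
{"api": "play_rows", "payload": {"rows": [{"twist":[0,0,0],"travel":[-15,-18,0],"hand":130},{"twist":[0,0,0],"travel":[-23,-26,0],"hand":150},{"twist":[0,0,0],"travel":[-23,-26,0],"hand":156},{"twist":[0,0,0],"travel":[-22,-26,0],"hand":156},{"twist":[0,0,-5.5],"travel":[0,0,0],"hand":156},{"twist":[0,0,-5.5],"travel":[0,0,0],"hand":156},{"twist":[0,0,-5.4],"travel":[0,0,0],"hand":156},{"twist":[0,0,0],"travel":[0,0,0],"hand":156},{"twist":[0,0,0],"travel":[0,0,0],"hand":156},{"twist":[0,0,0],"travel":[0,0,0],"hand":156}]}}

```text
time: 14.97
position: [0.6623, -0.1286, 0.1534]
orientation: [-0.0, -0.099, 0.995, 0.0]
wrist_force: [-0.4, -0.2, -0.5]
width: 0.036
```

```bash
python3 - <<'E'
from h import *
s=env.state();print(s["time"],s["width"],s["wrist_force"],s["joint_positions"].round(2))
a=np.radians(11.54);go(s,[.662,-.129,.155],[-np.sin(a),np.cos(a)])
im,m=snap("wrist","w13");print(proj([.6572,-.1279,.038],m))
cv2.imwrite("pics/w13z.png",cv2.resize(im[120:290,190:400],None,fx=3.5,fy=3.5,interpolation=cv2.INTER_CUBIC))
E
```

```text
14.9667 0.03604105332116531 [-0.37257018 -0.231039   -0.51879959] [-0.27  0.36  1.32  0.    1.46 -2.04]
pos [ 662.3 -128.6  153.4] W [[-0.9806, -0.1961, -0.001], [-0.1961, 0.9806, 0.0009], [0.0008, 0.001, -1.0]] tool delta [ 0.3 -0.4 -1.6]
twist deg [ 0.06 -0.04 -0.23]
[[279.63425086 200.7437589 ]]
```

View pics/w13.png

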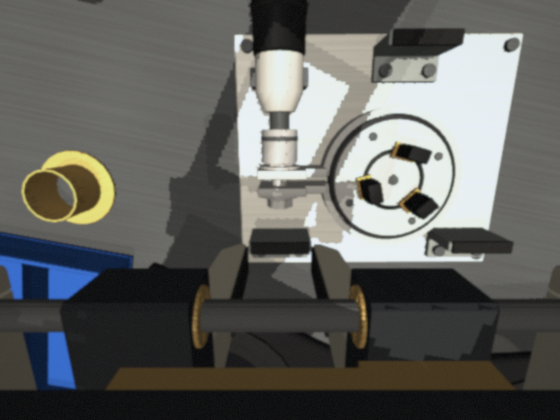

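View pics/w13z.png

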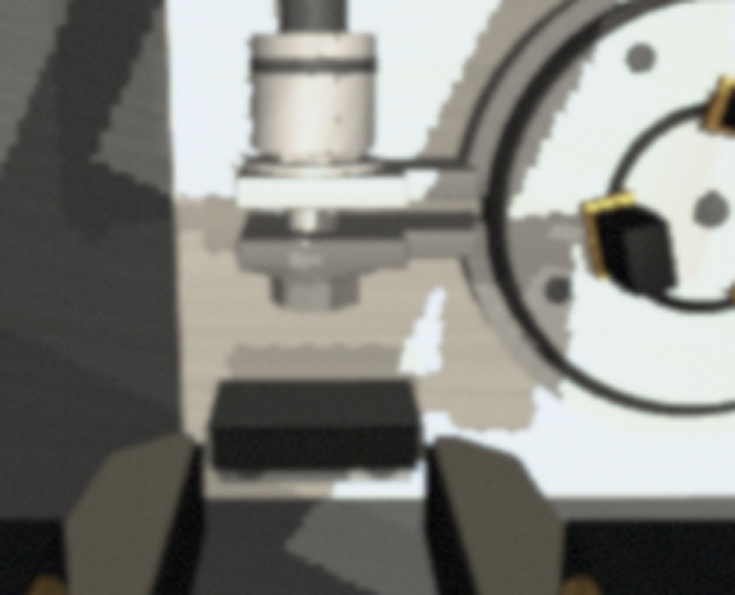

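The view is clear: bolt head at (280.3,203), ears above it, rest at rows 229-254, and jaws mid at column 280. I'll cross-check the x positions.

```bash
python3 - <<'E'
from h import *
m=np.load("cam_w13.npz");o=np.array([616.0,-26.1]);R=axrot(np.radians(11.54))
def j(q,z): return R.T@(ray(np.array(q)/3.5+[190,120],m,z)[0,:2]*1000-o)
for nm,q,z in [("head end top",(316,309),.049),("head side L (z.038)",(272,285),.038),("head side R",(360,285),.038),("head start",(316,275),.049),
 ("rest front top L",(212,427),.06),("rest front top R",(418,427),.06),("rest back top",(315,470),.06),("near ear top L",(240,178),.058),("far ear top back edge",(320,243),.058),("farear top front",(320,213),.058),("finger? ",(315,440),.06),
 ("plate edge L",(178,300),.01)]:
    print(nm,j(q,z).round(1))
s=env.state();print("tcp jig",R.T@(s["position"][:2]*1000-o))
E
```

```text
head end top [  24.8 -107.4]
head side L (z.038) [  20.6 -119.6]
head side R [ 20.7 -95.1]
head start [  15.5 -107.4]
rest front top L [  54.3 -135.3]
rest front top R [ 54.6 -80.4]
rest back top [  66.7 -107.9]
near ear top L [ -11.5 -126.5]
far ear top back edge [   5.2 -106.4]
farear top front [  -2.5 -106.3]
finger?  [  58.1 -107.9]
plate edge L [  31.4 -149.4]
tcp jig [  24.8239401  -109.62768227]
```

Emit:
{"api": "play_rows", "payload": {"rows": [{"twist":[0,0,0],"travel":[0,0,15],"hand":156},{"twist":[0,0,-0.2],"travel":[0,0,25],"hand":156},{"twist":[0,0,0],"travel":[0,0,25],"hand":156},{"twist":[0,0,0],"travel":[0,0,15],"hand":156},{"twist":[0,0,0],"travel":[0,0,6],"hand":156},{"twist":[0,0,0],"travel":[0,0,0],"hand":156},{"twist":[0,0,0],"travel":[0,0,0],"hand":156},{"twist":[0,0,0],"travel":[0,0,0],"hand":156}]}}

```text
time: 15.68
position: [0.6634, -0.1289, 0.0693]
orientation: [0.001, -0.102, 0.995, -0.0]
wrist_force: [0.5, 1.0, 0.4]
width: 0.0361
```

```bash
cat > jj.py <<'E'
from h import *
def rep(f):
    s=env.state();print(s["time"],"w",s["width"],"F",s["wrist_force"].round(1),"tau",s["wrist_torque"].round(2))
    o=np.array([616.0,-26.1]);R=axrot(np.radians(11.54));q=R.T@(s["position"][:2]*1000-o)
    print("jig xy",q.round(1),"z",(s["position"][2]*1000).round(1),"qv",np.abs(s["qvel"]).max().round(3)); a=np.radians(11.54);go(s,[.662,-.129,.009],[-np.sin(a),np.cos(a)])
    if f:
        im,m=snap("wrist","w"+f);cv2.imwrite(f"pics/w{f}z.png",cv2.resize(im[120:300,190:400],None,fx=3.3,fy=3.3,interpolation=cv2.INTER_CUBIC))
        im,m=snap("scene","s"+f);cv2.imwrite(f"pics/s{f}z.png",cv2.resize(im[180:300,140:280],None,fx=5,fy=5,interpolation=cv2.INTER_CUBIC))
E
python3 -c "
from jj import *;rep('14')"
```

```text
15.6833 w 0.03607775003001647 F [0.5 1.  0.4] tau [0.05 0.   0.03]
jig xy [  25.9 -110.3] z 69.3 qv 0.008
pos [ 663.4 -128.9   69.3] W [[-0.9794, -0.2021, 0.0016], [-0.2021, 0.9794, 0.0002], [-0.0016, -0.0002, -1.0]] tool delta [ 1.5  0.2 60.3]
twist deg [-0.01  0.09  0.12]
```

View pics/w14z.png

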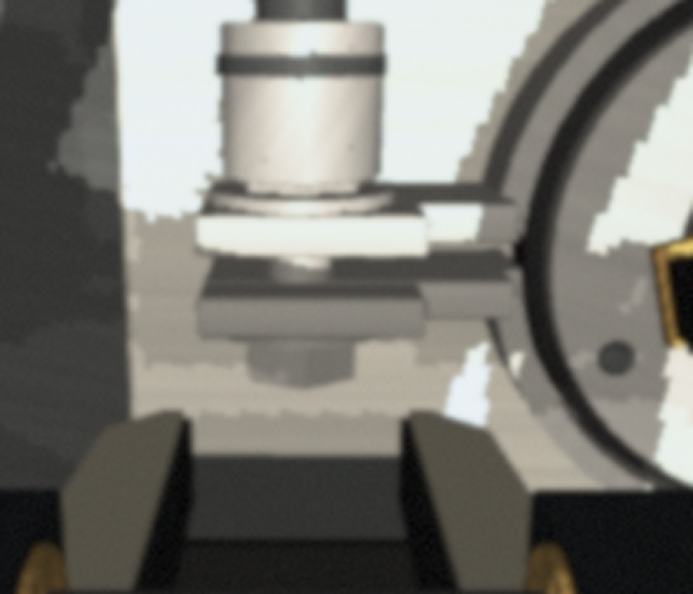

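View pics/s14z.png

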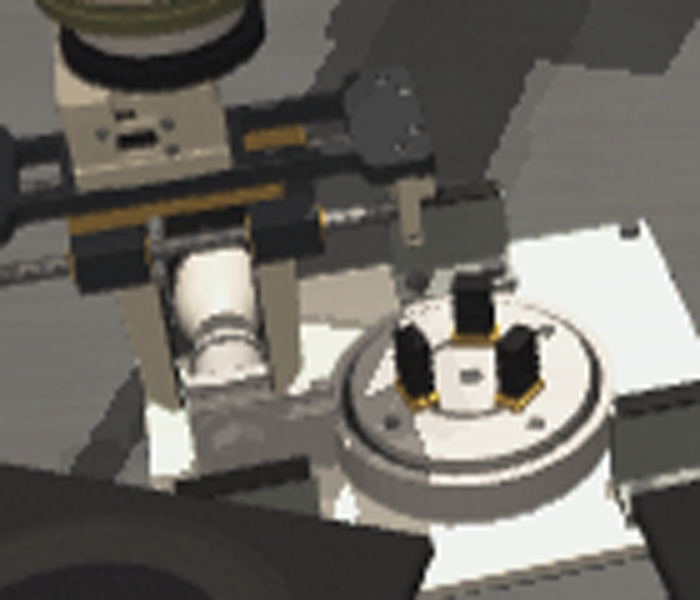

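```bash
python3 - <<'E'
from h import *
from scipy.optimize import fsolve
m=np.load("cam_s14.npz");s=env.state();w=W(s);p=s["position"]
for nm,px in [("post bottom R",(413/5+140,242/5+180)),("carriage bottom R",(290/5+140,262/5+180)),("tip R inner",(275/5+140,395/5+180)),("tip R outer",(296/5+140,388/5+180)),("tip L",(160/5+140,405/5+180))]:
    for tx in (-7,0,7):
        f=lambda v:proj(p+w[:,0]*tx/1000+w[:,1]*v[0]+w[:,2]*v[1],m)[0]-np.array(px)
        v=fsolve(f,[.05,-.05]);print(nm,tx,"y,z tool mm",(v*1000).round(1))
E
```

```text
post bottom R -7 y,z tool mm [ 85.6 -75.2]
post bottom R 0 y,z tool mm [ 86.4 -69.9]
post bottom R 7 y,z tool mm [ 87.2 -64.7]
carriage bottom R -7 y,z tool mm [ 34.7 -75.7]
carriage bottom R 0 y,z tool mm [ 34.9 -70.5]
carriage bottom R 7 y,z tool mm [ 35.1 -65.2]
tip R inner -7 y,z tool mm [20.5 -6.5]
tip R inner 0 y,z tool mm [20.5 -0.5]
tip R inner 7 y,z tool mm [20.6  5.6]
tip R outer -7 y,z tool mm [29.6 -8.2]
tip R outer 0 y,z tool mm [29.8 -2.2]
tip R outer 7 y,z tool mm [29.9  3.8]
tip L -7 y,z tool mm [-26.9 -12.8]
tip L 0 y,z tool mm [-27.4  -6.8]
tip L 7 y,z tool mm [-27.8  -0.8]
```

The lead-screw posts reach about 70 mm above the reported TCP, and one passes near seated_b (top at 74 mm). I'll stop at reported z of about 14 mm, which puts the posts at about 84 mm and the tips at about 24 mm, below the bolt's axis.

Emit:
{"api": "play_rows", "payload": {"rows": [{"twist":[0,0,0],"travel":[0.9,0.8,5],"hand":156},{"twist":[0,0,0.1],"travel":[0,0,10],"hand":156},{"twist":[0,0,0],"travel":[0,0,9],"hand":156},{"twist":[0,0,0],"travel":[0,0,5],"hand":156},{"twist":[0,0,0],"travel":[0,0,0],"hand":156},{"twist":[0,0,0],"travel":[0,0,0],"hand":156},{"twist":[0,0,0],"travel":[0,0,0],"hand":156}]}}

```text
time: 16.37
position: [0.6611, -0.128, 0.0382]
orientation: [-0.001, -0.101, 0.995, 0.001]
wrist_force: [0.4, -0.4, 0.0]
width: 0.0361
```

```bash
python3 -c "
from jj import *;rep('15')"
```

```text
16.3667 w 0.03605359652075117 F [ 0.4 -0.4  0. ] tau [ 0.03 -0.01 -0.02]
jig xy [  23.8 -108.9] z 38.2 qv 0.012
pos [ 661.1 -128.    38.2] W [[-0.9797, -0.2006, -0.0012], [-0.2006, 0.9797, 0.0009], [0.001, 0.0012, -1.0]] tool delta [-0.7 -1.2 29.2]
twist deg [ 0.07 -0.06  0.03]
```

View pics/w15z.png

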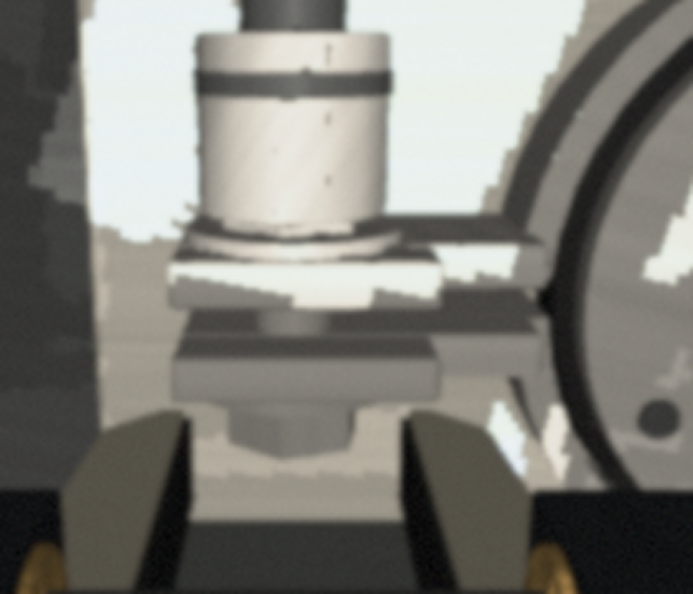

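View pics/s15z.png

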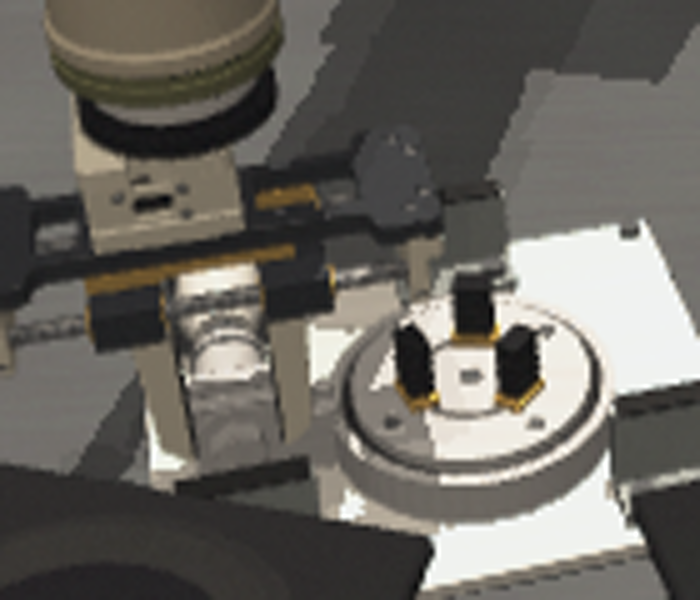

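The head is at column 278 in the full image, between the jaws. I'll descend the last 24 mm with a small correction, then check before closing.

Emit:
{"api": "play_rows", "payload": {"rows": [{"twist":[0,0,0],"travel":[-1.2,-0.8,3],"hand":156},{"twist":[0,0,0],"travel":[0,0,6],"hand":156},{"twist":[0,0,0],"travel":[0,0,7],"hand":156},{"twist":[0,0,0],"travel":[0,0,6],"hand":156},{"twist":[0,0,0],"travel":[0,0,2],"hand":156},{"twist":[0,0,0],"travel":[0,0,0],"hand":156},{"twist":[0,0,0],"travel":[0,0,0],"hand":156},{"twist":[0,0,0],"travel":[0,0,0],"hand":156}]}}

```text
time: 17.13
position: [0.6626, -0.1286, 0.0145]
orientation: [-0.0, -0.101, 0.995, 0.0]
wrist_force: [-0.7, 0.3, -0.2]
width: 0.0359
```

```bash
python3 -c "
from jj import *;rep('16')"
```

```text
17.1333 w 0.03593775376383471 F [-0.7  0.3 -0.2] tau [ 0.06 -0.01  0.01]
jig xy [  25.2 -109.7] z 14.5 qv 0.005
pos [ 662.6 -128.6   14.5] W [[-0.9797, -0.2006, -0.0007], [-0.2006, 0.9797, 0.0008], [0.0006, 0.0009, -1.0]] tool delta [ 0.7 -0.3  5.5]
twist deg [ 0.05 -0.03  0.03]
```

View pics/w16z.png

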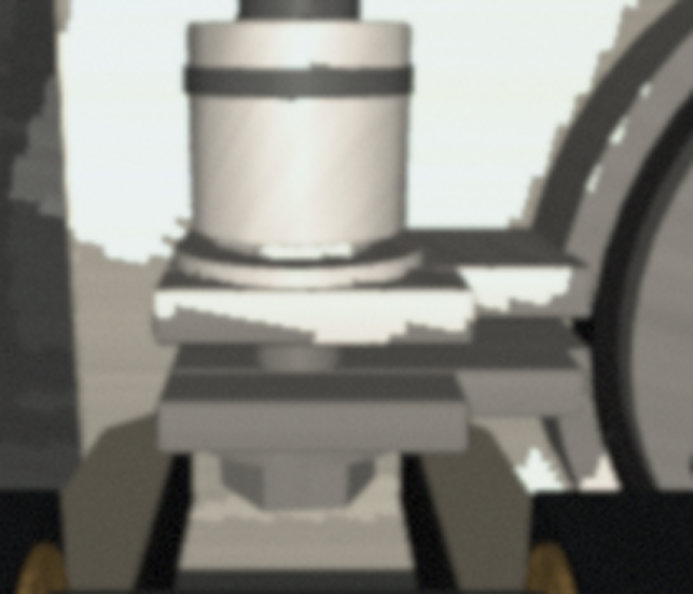

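View pics/s16z.png

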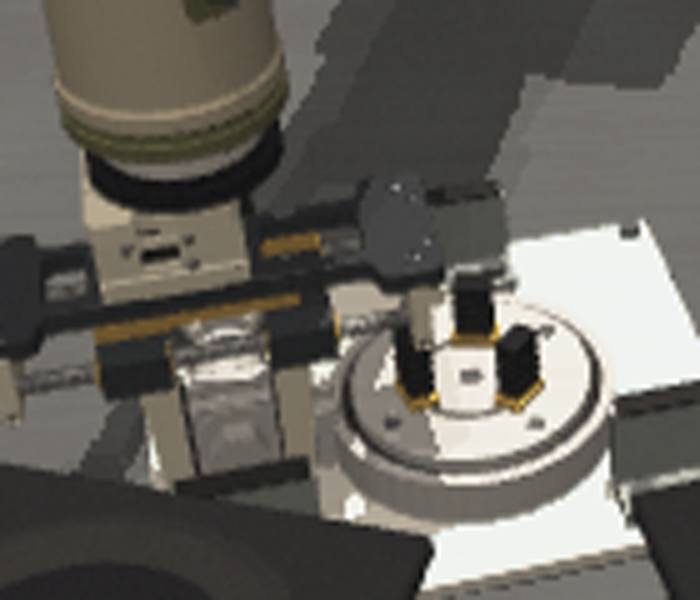

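Emit:
{"api": "play_rows", "payload": {"rows": [{"twist":[0,0,0],"travel":[0,0.5,0],"hand":175},{"twist":[0,0,0],"travel":[0,0,0],"hand":195},{"twist":[0,0,0],"travel":[0,0,0],"hand":255},{"twist":[0,0,0],"travel":[0,0,0],"hand":255},{"twist":[0,0,0],"travel":[0,0,0],"hand":255},{"twist":[0,0,0],"travel":[0,0,0],"hand":255},{"twist":[0,0,0],"travel":[0,0,0],"hand":255},{"twist":[0,0,0],"travel":[0,0,0],"hand":255}], "force": 55}}

```text
time: 17.9
position: [0.6626, -0.1282, 0.0145]
orientation: [-0.0, -0.101, 0.995, 0.0]
wrist_force: [0.7, -2.2, 2.1]
width: 0.0217
```

```bash
python3 -c "
from jj import *;rep('17')"
```

```text
17.9 w 0.021652260348630076 F [ 0.7 -2.2  2.1] tau [-0.12 -0.06 -0.02]
jig xy [  25.2 -109.3] z 14.5 qv 0.002
pos [ 662.6 -128.2   14.5] W [[-0.9797, -0.2007, -0.0005], [-0.2007, 0.9797, 0.0007], [0.0004, 0.0007, -1.0]] tool delta [ 0.7 -0.7  5.5]
twist deg [ 0.04 -0.02  0.04]
```

View pics/w17z.png

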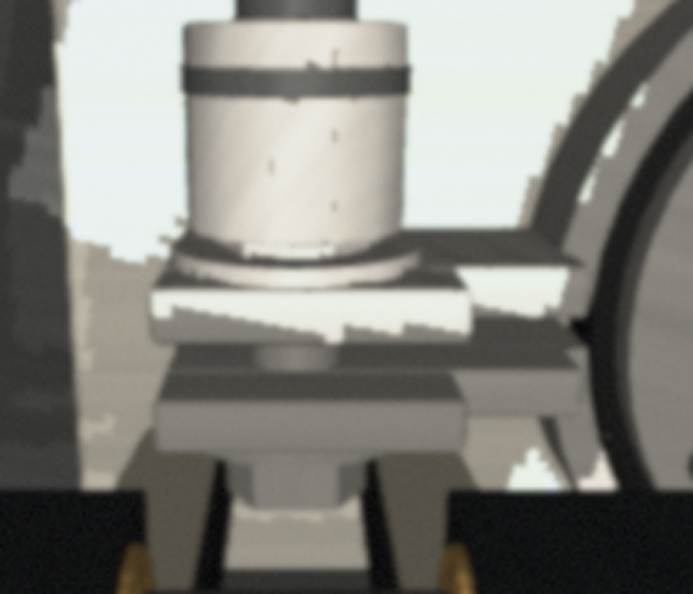

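The width is 21.7 mm, so the jaws are on the flats with the head gripped. Now I'll hold while the nut tightens.

Emit:
{"api": "play_rows", "payload": {"rows": [{"twist":[0,0,0],"travel":[0,0,0],"hand":255},{"twist":[0,0,0],"travel":[0,0,0],"hand":255},{"twist":[0,0,0],"travel":[0,0,0],"hand":255},{"twist":[0,0,0],"travel":[0,0,0],"hand":255},{"twist":[0,0,0],"travel":[0,0,0],"hand":255},{"twist":[0,0,0],"travel":[0,0,0],"hand":255},{"twist":[0,0,0],"travel":[0,0,0],"hand":255},{"twist":[0,0,0],"travel":[0,0,0],"hand":255},{"twist":[0,0,0],"travel":[0,0,0],"hand":255},{"twist":[0,0,0],"travel":[0,0,0],"hand":255},{"twist":[0,0,0],"travel":[0,0,0],"hand":255},{"twist":[0,0,0],"travel":[0,0,0],"hand":255}]}}

```text
time: 19.0
position: [0.6625, -0.1282, 0.0144]
orientation: [-0.0, -0.101, 0.995, 0.0]
wrist_force: [1.5, -2.6, 3.8]
width: 0.0221
```

Emit:
{"api": "play_rows", "payload": {"rows": [{"twist":[0,0,0],"travel":[0,0,0],"hand":255},{"twist":[0,0,0],"travel":[0,0,0],"hand":255},{"twist":[0,0,0],"travel":[0,0,0],"hand":255},{"twist":[0,0,0],"travel":[0,0,0],"hand":255},{"twist":[0,0,0],"travel":[0,0,0],"hand":255},{"twist":[0,0,0],"travel":[0,0,0],"hand":255},{"twist":[0,0,0],"travel":[0,0,0],"hand":255},{"twist":[0,0,0],"travel":[0,0,0],"hand":255},{"twist":[0,0,0],"travel":[0,0,0],"hand":255},{"twist":[0,0,0],"travel":[0,0,0],"hand":255},{"twist":[0,0,0],"travel":[0,0,0],"hand":255},{"twist":[0,0,0],"travel":[0,0,0],"hand":255}]}}

```text
time: 20.0
position: [0.6625, -0.1281, 0.0144]
orientation: [-0.0, -0.101, 0.995, 0.0]
wrist_force: [2.6, -4.1, 4.5]
width: 0.0218
```

```bash
python3 -c "
from jj import *;rep('18')"
```

```text
20.0 w 0.021776975817335346 F [ 2.6 -4.1  4.5] tau [-0.51 -0.44 -0.05]
jig xy [  25.1 -109.3] z 14.4 qv 0.002
pos [ 662.5 -128.1   14.4] W [[-0.9796, -0.2007, -0.0007], [-0.2007, 0.9796, 0.0007], [0.0005, 0.0009, -1.0]] tool delta [ 0.7 -0.8  5.4]
twist deg [ 0.05 -0.03  0.04]
```

View pics/w18z.png

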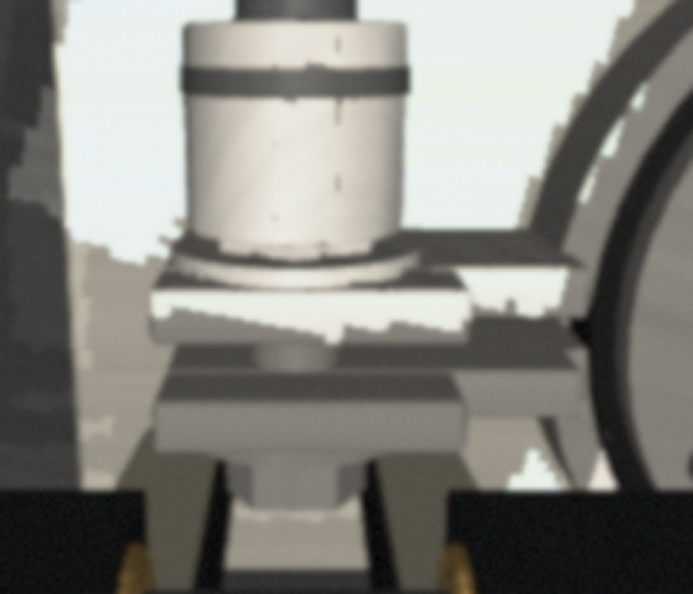

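The head is unchanged between frames, and the marks on the driver are still moving. I'll keep holding.

Emit:
{"api": "play_rows", "payload": {"rows": [{"twist":[0,0,0],"travel":[0,0,0],"hand":255},{"twist":[0,0,0],"travel":[0,0,0],"hand":255},{"twist":[0,0,0],"travel":[0,0,0],"hand":255},{"twist":[0,0,0],"travel":[0,0,0],"hand":255},{"twist":[0,0,0],"travel":[0,0,0],"hand":255},{"twist":[0,0,0],"travel":[0,0,0],"hand":255},{"twist":[0,0,0],"travel":[0,0,0],"hand":255},{"twist":[0,0,0],"travel":[0,0,0],"hand":255},{"twist":[0,0,0],"travel":[0,0,0],"hand":255},{"twist":[0,0,0],"travel":[0,0,0],"hand":255},{"twist":[0,0,0],"travel":[0,0,0],"hand":255},{"twist":[0,0,0],"travel":[0,0,0],"hand":255}]}}

```text
time: 21.1
position: [0.6625, -0.1281, 0.0144]
orientation: [-0.0, -0.101, 0.995, 0.0]
wrist_force: [3.7, -2.9, 5.4]
width: 0.0223
```

Emit:
{"api": "play_rows", "payload": {"rows": [{"twist":[0,0,0],"travel":[0,0,0],"hand":255},{"twist":[0,0,0],"travel":[0,0,0],"hand":255},{"twist":[0,0,0],"travel":[0,0,0],"hand":255},{"twist":[0,0,0],"travel":[0,0,0],"hand":255},{"twist":[0,0,0],"travel":[0,0,0],"hand":255},{"twist":[0,0,0],"travel":[0,0,0],"hand":255},{"twist":[0,0,0],"travel":[0,0,0],"hand":255},{"twist":[0,0,0],"travel":[0,0,0],"hand":255},{"twist":[0,0,0],"travel":[0,0,0],"hand":255},{"twist":[0,0,0],"travel":[0,0,0],"hand":255},{"twist":[0,0,0],"travel":[0,0,0],"hand":255},{"twist":[0,0,0],"travel":[0,0,0],"hand":255}]}}

```text
time: 22.1
position: [0.6625, -0.1281, 0.0144]
orientation: [-0.0, -0.101, 0.995, 0.0]
wrist_force: [3.2, -4.7, 4.7]
width: 0.0219
```

Emit:
{"api": "play_rows", "payload": {"rows": [{"twist":[0,0,0],"travel":[0,0,0],"hand":255},{"twist":[0,0,0],"travel":[0,0,0],"hand":255},{"twist":[0,0,0],"travel":[0,0,0],"hand":255},{"twist":[0,0,0],"travel":[0,0,0],"hand":255},{"twist":[0,0,0],"travel":[0,0,0],"hand":255},{"twist":[0,0,0],"travel":[0,0,0],"hand":255},{"twist":[0,0,0],"travel":[0,0,0],"hand":255},{"twist":[0,0,0],"travel":[0,0,0],"hand":255},{"twist":[0,0,0],"travel":[0,0,0],"hand":255},{"twist":[0,0,0],"travel":[0,0,0],"hand":255},{"twist":[0,0,0],"travel":[0,0,0],"hand":255},{"twist":[0,0,0],"travel":[0,0,0],"hand":255}]}}

```text
time: 23.1
position: [0.6625, -0.1281, 0.0144]
orientation: [-0.0, -0.101, 0.995, 0.0]
wrist_force: [2.7, -4.6, 5.1]
width: 0.0222
```

```bash
python3 -c "
from jj import *;rep('19')"
```

```text
23.1 w 0.022160150461867836 F [ 2.7 -4.6  5.1] tau [-0.5 -0.5  0. ]
jig xy [  25.1 -109.3] z 14.4 qv 0.002
pos [ 662.5 -128.1   14.4] W [[-0.9797, -0.2006, -0.0007], [-0.2006, 0.9797, 0.0008], [0.0005, 0.0009, -1.0]] tool delta [ 0.6 -0.7  5.4]
twist deg [ 0.05 -0.03  0.03]
```

Emit:
{"api": "play_rows", "payload": {"rows": [{"twist":[0,0,0],"travel":[0,0,0],"hand":255},{"twist":[0,0,0],"travel":[0,0,0],"hand":255},{"twist":[0,0,0],"travel":[0,0,0],"hand":255},{"twist":[0,0,0],"travel":[0,0,0],"hand":255},{"twist":[0,0,0],"travel":[0,0,0],"hand":255},{"twist":[0,0,0],"travel":[0,0,0],"hand":255},{"twist":[0,0,0],"travel":[0,0,0],"hand":255},{"twist":[0,0,0],"travel":[0,0,0],"hand":255},{"twist":[0,0,0],"travel":[0,0,0],"hand":255},{"twist":[0,0,0],"travel":[0,0,0],"hand":255},{"twist":[0,0,0],"travel":[0,0,0],"hand":255},{"twist":[0,0,0],"travel":[0,0,0],"hand":255}]}}

```text
time: 24.2
position: [0.6625, -0.1281, 0.0144]
orientation: [-0.0, -0.101, 0.995, 0.0]
wrist_force: [3.0, -3.7, 4.4]
width: 0.0217
```

```bash
python3 -c "
from jj import *;rep('20')
a={k:cv2.imread(f'pics/w{k}.png').astype(int) for k in (17,18,19,20)}
for p,q in ((17,18),(18,19),(19,20)): print(p,q,'driver diff',np.abs(a[p]-a[q])[125:195,245:315].mean(),'head diff',np.abs(a[p]-a[q])[258:275,262:298].mean())"
```

```text
24.2 w 0.021671823630320195 F [ 3.  -3.7  4.4] tau [-0.55 -0.53  0.07]
jig xy [  25.1 -109.2] z 14.4 qv 0.002
pos [ 662.5 -128.1   14.4] W [[-0.9797, -0.2007, -0.0007], [-0.2007, 0.9797, 0.0008], [0.0006, 0.0009, -1.0]] tool delta [ 0.6 -0.8  5.4]
twist deg [ 0.05 -0.03  0.03]
17 18 driver diff 4.017891156462585 head diff 1.1176470588235294
18 19 driver diff 3.3623809523809522 head diff 1.0217864923747277
19 20 driver diff 0.7189795918367347 head diff 0.8769063180827886
```

The driver has stopped (image change 0.7, which is noise level) and the head hasn't moved. I'll hold two seconds more, then do the final checks.

Emit:
{"api": "play_rows", "payload": {"rows": [{"twist":[0,0,0],"travel":[0,0,0],"hand":255},{"twist":[0,0,0],"travel":[0,0,0],"hand":255},{"twist":[0,0,0],"travel":[0,0,0],"hand":255},{"twist":[0,0,0],"travel":[0,0,0],"hand":255},{"twist":[0,0,0],"travel":[0,0,0],"hand":255},{"twist":[0,0,0],"travel":[0,0,0],"hand":255},{"twist":[0,0,0],"travel":[0,0,0],"hand":255},{"twist":[0,0,0],"travel":[0,0,0],"hand":255},{"twist":[0,0,0],"travel":[0,0,0],"hand":255},{"twist":[0,0,0],"travel":[0,0,0],"hand":255},{"twist":[0,0,0],"travel":[0,0,0],"hand":255},{"twist":[0,0,0],"travel":[0,0,0],"hand":255}]}}

```text
time: 25.3
position: [0.6625, -0.1281, 0.0144]
orientation: [-0.0, -0.101, 0.995, 0.0]
wrist_force: [4.4, -3.5, 4.5]
width: 0.0221
```

Emit:
{"api": "play_rows", "payload": {"rows": [{"twist":[0,0,0],"travel":[0,0,0],"hand":255},{"twist":[0,0,0],"travel":[0,0,0],"hand":255},{"twist":[0,0,0],"travel":[0,0,0],"hand":255},{"twist":[0,0,0],"travel":[0,0,0],"hand":255},{"twist":[0,0,0],"travel":[0,0,0],"hand":255},{"twist":[0,0,0],"travel":[0,0,0],"hand":255},{"twist":[0,0,0],"travel":[0,0,0],"hand":255},{"twist":[0,0,0],"travel":[0,0,0],"hand":255},{"twist":[0,0,0],"travel":[0,0,0],"hand":255},{"twist":[0,0,0],"travel":[0,0,0],"hand":255},{"twist":[0,0,0],"travel":[0,0,0],"hand":255},{"twist":[0,0,0],"travel":[0,0,0],"hand":255}]}}

```text
time: 26.3
position: [0.6625, -0.1281, 0.0144]
orientation: [-0.0, -0.101, 0.995, 0.0]
wrist_force: [2.7, -3.1, 5.3]
width: 0.0218
```

```bash
python3 -c "
from jj import *;rep('21')
a={k:cv2.imread(f'pics/w{k}.png').astype(int) for k in (20,21)}
print('driver diff',np.abs(a[20]-a[21])[125:195,245:315].mean(),'head diff',np.abs(a[20]-a[21])[258:275,262:298].mean())"
```

```text
26.3 w 0.021817691513037495 F [ 2.7 -3.1  5.3] tau [-0.53 -0.51  0.04]
jig xy [  25.1 -109.3] z 14.4 qv 0.001
pos [ 662.5 -128.1   14.4] W [[-0.9797, -0.2006, -0.0007], [-0.2006, 0.9797, 0.0008], [0.0006, 0.0009, -1.0]] tool delta [ 0.6 -0.8  5.4]
twist deg [ 0.05 -0.03  0.03]
driver diff 0.7716326530612245 head diff 0.8823529411764706
```

View pics/s21.png

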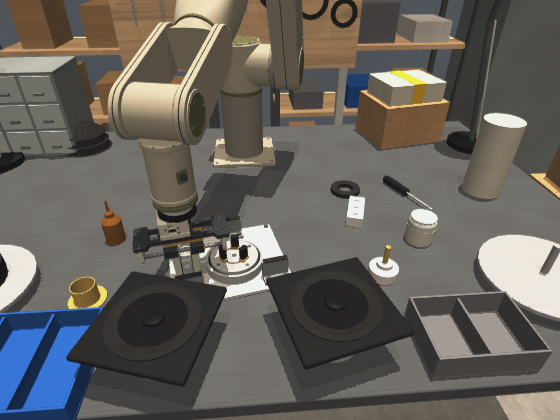

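View pics/w21.png

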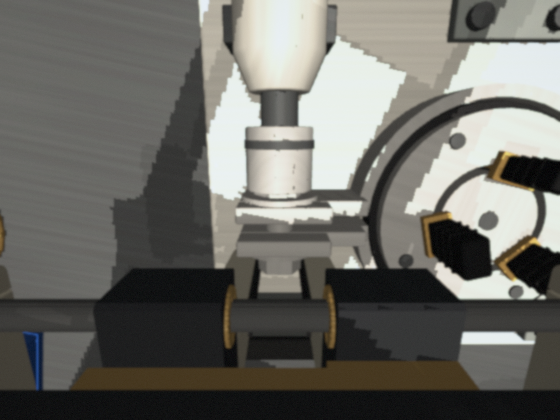

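All three gauges are in place (wrist view at (530,175), (455,245) and (530,265)). The other objects are where they started, the head is held and the driver is at rest. Handing in.

```bash
python3 -c "
from h import *;print(env.hand_in())"
```

```text
the job is handed in; nothing more can be done
None
```

The gauge is seated at the free place, and the bolt head was held until the nut driver stopped. I handed in at 26.3 s while still gripping the head.

**Gauge**
- My first close missed. The fingertips end about 10–12 mm short of the reported TCP, not 19 mm ahead of it as stated. The jaws shut above the handle without touching it, so I reopened, went lower and gripped it properly.
- On first seating it was about 2 mm (4°) off round the ring. I regripped it, shifted it 2 mm and pressed it down again to about 14 N.
- After release, the wrist view showed its handle within about 0.3 mm of the motor's centre line, evenly placed against the two seated gauges.

**Bolt head**
- It is gripped on its flats at 55 N, with the jaws reading 21.7–22.3 mm throughout. Wrist force stayed below 9 N.
- I held it for over 8 s. The driver's surface kept changing in the camera until some time before 23 s, then stayed still to image noise for the last 3 s. The head did not move.

**Last checks**
- All three gauges are in place, and the other objects looked where they were at the start.
- The nut being tight is judged from the driver stopping; I had no direct reading of it.

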